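# Peel the top cover off the stack and hold it in the inspection light

### The arm

A 7-joint arm with a two-finger parallel gripper is mounted at the origin on the work surface. World frame = base frame: x ahead of the robot, y to its left, z up, the work surface at z = 0. Lengths are in mm, angles in rad, forces in N, time in s.
With the tool pointing down it reaches from about 425 to 875 mm from the base axis. Payload 8.4 kg.
Tool frame: the origin (TCP) lies between the finger pads; the fingertips stand 14 mm ahead of it and the grasp point (between the pads) lies 5 mm behind it (robot.tip_extent is the distance from the TCP to the fingertips, in mm); z points along the fingers, x is the direction in which the jaws open and shut, and the axes are right-handed (so a half turn about z gives the same grasp; the last joint's range is limited). The gripper opens to 85 mm and grips with 20 to 120 N. Pads are 22 mm wide; open, the fingers measure 114 mm over their backs; the gripper's body (76 mm by 85 mm) begins 54 mm behind the grasp point. The pads swing forward as they close: fully open they stand 13 mm farther back than shut.
Start: joints at [-1.396, 0.333, 0.04, 1.465, -0.013, 1.343, -0.059], TCP at [175.757, 625.758, 216.508] pointing down, gripper open.
Joint ranges: [-2.58, 2.58], [-0.38, 2.09], [-1.3, 1.39], [0.25, 2.4], [-1.5, 4.64], [0.08, 2.09], [-2.65, 2.65]. Speed limits (rad/s): [2.22, 2.22, 2.79, 2.79, 3.14, 3.14, 3.14].

### API

Orientations are given as a rotation vector (axis times angle).
In Python, from plant import status, eyes, robot gives the robot as it stands. The module is installed in compiled form; this text tells all that it offers.
- The arm moves only by the tool step_arm, never from a script. Its argument "series" is a list of rows, each a list of 4 numbers: the shift along the tool's x, y, z in cm, then the turn about the tool's z in degrees. A call has 1 to 5 rows; each row shifts and turns the commanded pose from where the row before left it, along the tool's axes as they then stand; what a row does not reach is not made up. A row lasts 1/10 s, in which the tool goes at most 50 mm and 8.59 degrees, less where a joint would pass 70% of its speed; a pose out of reach is approached as far as the arm can. A call is refused whole if a number of a shift passes 5 or a number of a turn 8.59, either way. A call with a gripper value outside its range is refused whole. "grip" is the gripper's target within -1 to 1 (shut at 1, half-way at 0, fully open at -1), set as the call begins (left out, the last holds). The fingers move at their own pace and stop on an object; "newtons" is the grip in N (left out, the last holds). Time passes only in rows, so rows that do not move let the fingers close. It gives the time, the measured TCP pose, the force and the opening at its end, in the units of the state.
- status.get_obs(): the state, without advancing time (a new reading comes with each control period).
- eyes.capture(name): name is "scene" or "top" or "wrist"; returns a dict with "color" (480x640x3 uint8, red, green, blue), "fx", "fy", "cx", "cy" (pixels), "R" (3x3) and "t" (3): a world point X has camera coordinates R X + t; the wrist camera has in their place "tool_from_camera" (4x4, takes a point from camera to tool coordinates, whose origin is the TCP and whose axes are the tool frame's). Camera axes: x right, y down, z forward; pixel columns grow to the right and rows downward; lengths in mm; the calibration is good to about 2 mm. A picture is of the moment at which its call begins: read the wrist's pose just before it. There is no depth.
- robot.sign_off(): hands the job in, once; it reports no verdict.
The state is a dict: "t": time; "joints": joint angles; "qvel": joint speeds; "tau": joint torques, N m; "ee_pos": TCP position; "tool_rot": TCP orientation; "force": force on the tool from outside, world axes, zero at the start; "ft_torque": the same for the moment, N m; "width": finger opening in mm.
Only numpy, scipy, OpenCV 4.12 (cv2) and the standard library are available. Lean on these libraries where they do the work, as an engineer would, in place of code of your own. Each camera call takes 0.05 s, during which the arm holds its last target.

### The job

Raise the inspection lamp's stiff-hinged panel to 60 degrees from closed and let go of it. Then take the top cover of the sticky nested stack by the upright lug on its corner, peel it off by lifting that corner first while the opposite corner stays down, and hold it up in front of the middle of the lamp, about level, its centre about 15 cm in front of the lamp base's front edge and about 16 cm above the bench; leave the cover beneath in the stack and everything else where it is. The program finishes while still holding the cover there: do not put it down.

Things in the scene. Friction and masses are not known exactly. Their poses are not given: they have to be found in the camera images.
- lamp: Lamp: fixed grey base 150 (its x) x 190 (its y), 34 high; origin: centre of its underside on the bench. Its own -x side is the front, facing the middle of the bench (roughly world -y); the front edge is 75 from the origin. On top lies the grey panel, 150 x 190 x 12 with a white lit underside, hinged along the back edge. 'In front' means beyond the front edge along the lamp's -x.
- lamp_panel (a joint): Angle of the lamp's panel in rad: 0 closed (flat on the base), growing as its front edge rises; 60 degrees = 1.05. It starts nearly closed. The hinge is stiff and stays where it is left; moving it takes about 3 to 5 N at the grip.
- lamp_grip (a point): Centre of the panel's grip: dark round bar, 18 diameter, 24 long, flat ends, parallel to the hinge, on a neck 14 wide, 36 out from the middle of the panel's front edge. Pinch it from above across its flat ends (along the lamp's y): it then turns between the fingers as the panel swings. 186 from the hinge axis and at its height when closed.
- lamp_hinge (a point): Point on the hinge axis, mid width, 46 above the bench at the back edge of the lamp base; the axis is the lamp's y.
- stand: Fixed stand under the stack, about 130 square; origin: centre of its underside on the bench, axes as the seated covers'. The covers rest on it, 14 above the bench. Its core, 48 square and 45 high, has four sprung pads that grip the top cover from within: the stickiness. Lifted level, that cover takes about 20 N; peeled by tilting, 8 to 13 N at the lug.
- cover: TOP cover, to be peeled off: pressed aluminium, 130 x 130 flange with a raised hollow middle 92 x 92, 0.2 kg. Origin: centre of its underside, 22 above the bench while seated (flange 4 to 8 above it, middle up to 30); z up, x and y along its sides. Only it has a lug, at its +x +y corner. The sprung pads have let go once it has tilted about 14 degrees (lug some 45 up).
- lug (a point): Grip point of the top cover's lug: an upright fin just outside the cover's corner on its +x +y diagonal, 106 out from the cover's centre. The fin is 10 thick, 36 long along the diagonal, 4 to 38 above the cover's origin; this point is 28 above it (50 above the bench while seated). Pinch it across the 10, at right angles to the diagonal (the direction from cover origin to this point).
- lug_corner (a point): Underside of the cover's flange at the corner with the lug: 62, 62, 4 in the cover's frame.
- far_corner (a point): Underside of the cover's flange at the opposite corner: -62, -62, 4 in the cover's frame. The cover pivots about this corner as it is peeled; it must still be down (within 6) when the lug corner is more than 15 up.
- second: The cover beneath, 130 square with an open square collar 70 wide, no lug; loose, about 0.25 kg; origin: centre of its underside, 14 above the bench. It must stay in the stack.
- brass_ring: Bystander, to be left alone: brass ring, 90 outside, 14 high.
- bolt: Bystander, to be left alone: hexagon bolt standing on its head, 57 high.
- spanner: Bystander, to be left alone: open-ended spanner lying flat.
- grease_jar: Bystander, to be left alone: white jar, 66 across, 85 high.
- tee_nut: Bystander, to be left alone: steel T-shaped nut, 50 x 30 x 26.
- spacer: Bystander, to be left alone: steel tube spacer, 60 across, 30 high.
- screwdriver: Bystander, to be left alone: screwdriver lying flat.
There are look-alikes about, which are no part of the job. What is shaped like the cover but green or pink is not meant.

How it is judged (in metres and radians):
On the way, in this order (a step that is already met when the one before it is completed fails the run):
1. the lamp's panel stands at 60 degrees (within 8) and the robot has let go of it (value of joint lamp_panel between 0.91 and 1.19 rad and contact force between each of the fingers, the arm and lamp below 0.05 N), for 0.2 s.
2. the cover's lug corner is more than 15 mm up while the opposite corner is still down (within 6 mm) (z of lug_corner in the frame of stand above 0.041 m and z of far_corner in the frame of stand below 0.032 m and horizontal distance between far_corner and stand below 0.1 m and contact force between the fingers and cover above 1 N), for 0.1 s.
At the end, for the whole second after the job is handed in: Panel at 60 +- 8 degrees, untouched; cover held by the fingers alone, still, level within 15 degrees, centre 60 to 240 mm before the lamp base's front edge and within 80 mm of its middle line, underside 100 to 220 mm above the bench; second cover still seated (within 15 mm) (value of joint lamp_panel between 0.91 and 1.19 rad and contact force between each of the fingers, cover and lamp below 0.05 N and x of cover in the frame of lamp between -0.315 and -0.135 m and y of cover in the frame of lamp between -0.08 and 0.08 m and height (world z) of cover between 0.1 and 0.22 m and angle between cover's own z axis and vertical below 0.27 rad and linear speed of cover below 0.03 m/s and contact force between the fingers and cover above 2 N and contact force between cover and stand below 0.05 N and contact force between cover and second below 0.05 N and contact force between cover and brass_ring below 0.05 N and contact force between cover and bolt below 0.05 N and contact force between cover and spanner below 0.05 N and contact force between cover and grease_jar below 0.05 N and contact force between cover and tee_nut below 0.05 N and contact force between cover and spacer below 0.05 N and contact force between cover and screwdriver below 0.05 N and distance of second from where it was at the start of the episode below 0.015 m and angle between second's own z axis and vertical below 0.05 rad); the arm keeps its last pose, push and grip.
It fails at once if the cover beneath is pulled out of the stack (moved more than 20 mm) (distance of second from where it was at the start of the episode above 0.02 m).
It fails at once if a bystander is pushed more than 30 mm (distance of any of brass_ring, bolt, spanner, grease_jar, tee_nut, spacer, screwdriver from where it was at the start of the episode above 0.03 m).
It also fails if it takes over 59 s, if anything falls off the work surface, if the arm or the gripper's body presses on something with over 40 N, if the wrist force passes 120 N, or if a joint passes its speed limit or range.

## Working session

There is one attempt and no reset: what is moved stays moved. The work goes in short steps, Python scripts to look and compute and a tool call to move; the robot and the scene stay as the last step left them, time stands still between calls to the robot, and variables do not carry over. Pictures are saved under pics/ and viewed, and the job is handed in when it is done.

Besides the shell and the picture viewer there is one more tool, called after "Call:" by a JSON object that holds its "name" and its "arguments", one argument or row to a line. step_arm: Moves the arm, as the interface text tells. Its arguments: {"type":"object","properties":{"series":{"type":"array"},"grip":{"type":"number"},"newtons":{"type":"number"}},"required":["series"]}

```bash
mkdir -p pics; python3 - <<'E'
from plant import status, eyes, robot
import cv2,pickle
o=status.get_obs();print(o)
for n in("scene","top","wrist"):
    c=eyes.capture(n);cv2.imwrite(f"pics/{n}0.png",c["color"][:,:,::-1]);pickle.dump((o,c),open(f"{n}0.pkl","wb"))
    print({k:v for k,v in c.items() if k!="color"})
E
```

```text
{'t': 0.0, 'joints': array([-1.3962097 ,  0.33394804,  0.03987826,  1.46626895, -0.01345117,
        1.3433088 , -0.05851364]), 'qvel': array([-8.05712438e-04, -8.75481719e-04,  1.09841124e-03,  5.88232612e-04,
       -8.01569488e-05,  1.20534300e-03,  5.60585204e-04]), 'tau': array([ 7.72259364e-05, -6.58556485e+01,  1.36556111e+00, -4.05577433e+01,
        1.67734106e-02,  1.26024726e-02, -7.11357484e-05]), 'ee_pos': array([175.62928496, 625.31927579, 215.59847139]), 'tool_rot': array([ 2.50301069e+00,  1.89680941e+00, -2.02235334e-03]), 'force': array([-0.22775881,  0.20334781, -0.48002635]), 'ft_torque': array([ 0.01171819, -0.04214591,  0.00311399]), 'width': 85.239383740415}
{'fx': 543.6663723354576, 'fy': 543.6663723354576, 'cx': 324.2553992535933, 'cy': 239.86121469376258, 'R': array([[-0.5394982 ,  0.84185455, -0.01492015],
       [ 0.52505703,  0.32252175, -0.78758799],
       [-0.65822246, -0.43273623, -0.61602155]]), 't': array([ 253.77499044, -234.62724563, 1859.53599031])}
{'fx': 461.1973977400171, 'fy': 461.1973977400171, 'cx': 315.1772378505198, 'cy': 239.7260945125873, 'R': array([[-7.30760154e-04, -9.99793404e-01,  2.03129529e-02],
       [-9.94500995e-01, -1.40067457e-03, -1.04717759e-01],
       [ 1.04724576e-01, -2.02777754e-02, -9.94294511e-01]]), 't': array([  27.23394539,  518.38015244, 1386.13280541])}
{'fx': 353.88243507287194, 'fy': 353.88243507287194, 'cx': 323.1598690578506, 'cy': 244.84861686501262, 'tool_from_camera': array([[ 9.99998837e-01, -3.64476420e-04,  1.48119727e-03,
        -3.09996460e-02],
       [-7.16691793e-05,  9.58735154e-01,  2.84300721e-01,
        -7.21398868e+01],
       [-1.52369680e-03, -2.84300497e-01,  9.58734012e-01,
        -1.58303801e+02],
       [ 0.00000000e+00,  0.00000000e+00,  0.00000000e+00,
         1.00000000e+00]])}
```

View pics/scene0.png

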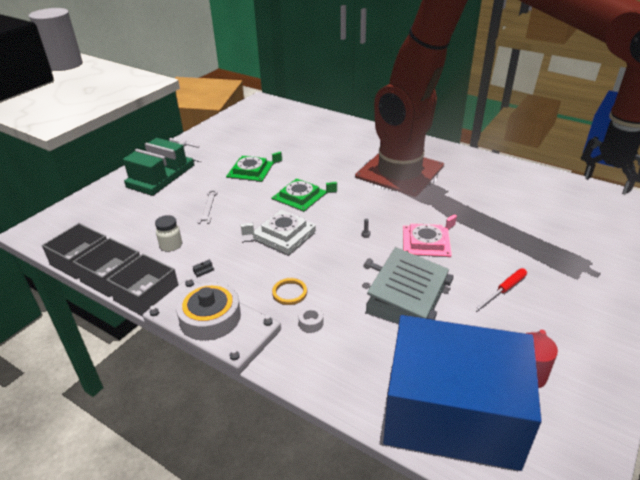

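View pics/top0.png

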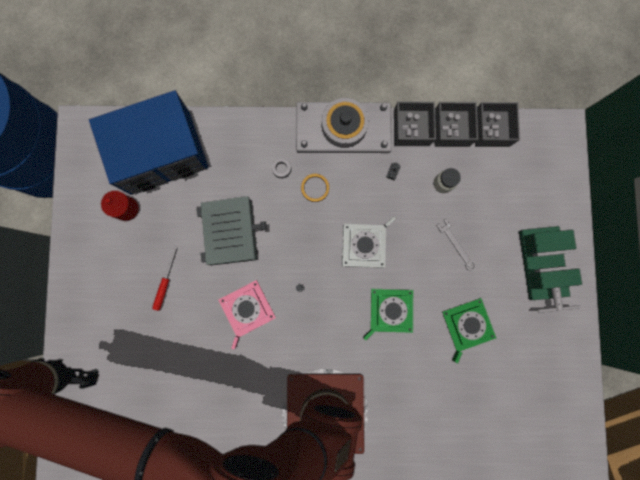

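View pics/wrist0.png

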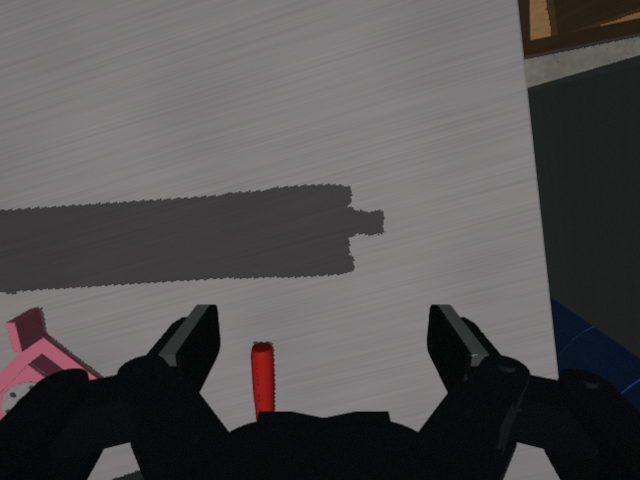

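The top view shows the lamp panel near (228,230) with its grip at (263,227). The white stack is at (365,245) with its lug at (390,221). I'll zoom in to measure them.

```bash
python3 - <<'E'
import cv2
a=cv2.imread("pics/top0.png");b=cv2.imread("pics/scene0.png")
cv2.imwrite("pics/z1.png",cv2.resize(a[185:280,190:275],None,fx=6,fy=6,interpolation=cv2.INTER_CUBIC))
cv2.imwrite("pics/z2.png",cv2.resize(a[205:280,330:410],None,fx=8,fy=8,interpolation=cv2.INTER_CUBIC)[:600])
cv2.imwrite("pics/z3.png",cv2.resize(b[200:260,230:325],None,fx=8,fy=8,interpolation=cv2.INTER_CUBIC))
cv2.imwrite("pics/z4.png",cv2.resize(b[240:325,355:460],None,fx=7,fy=7,interpolation=cv2.INTER_CUBIC))
E
```

```text
(no output)
```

View pics/z1.png

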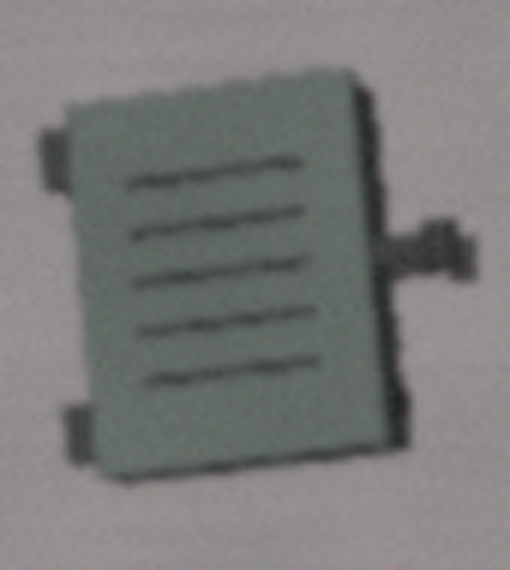

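View pics/z2.png

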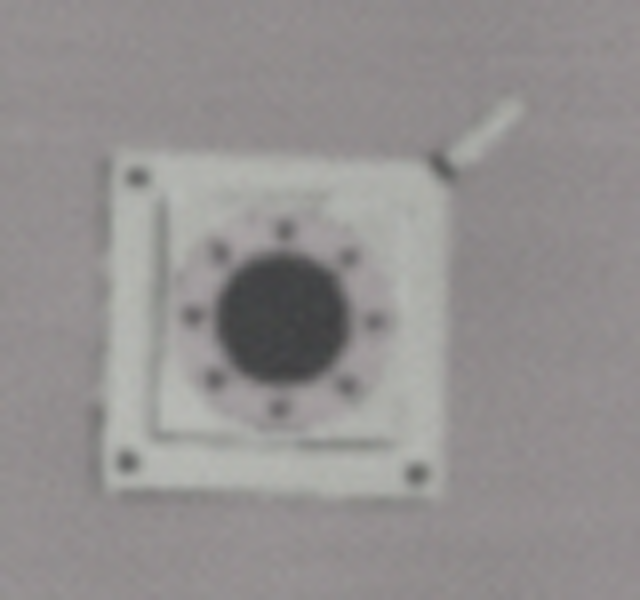

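View pics/z3.png

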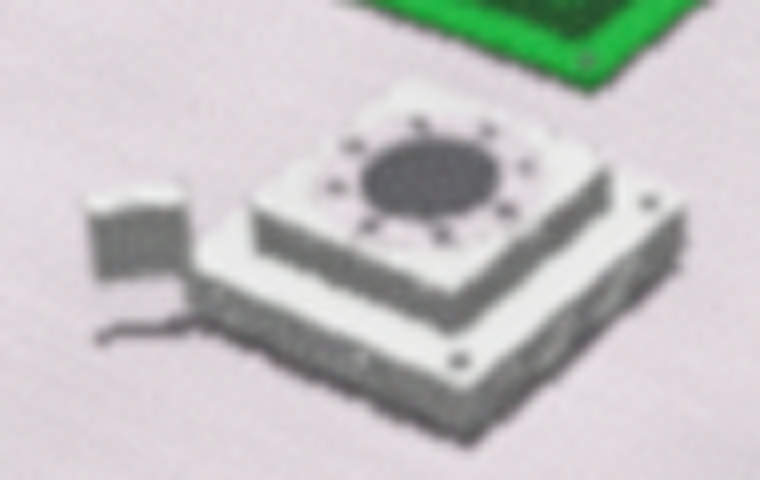

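View pics/z4.png

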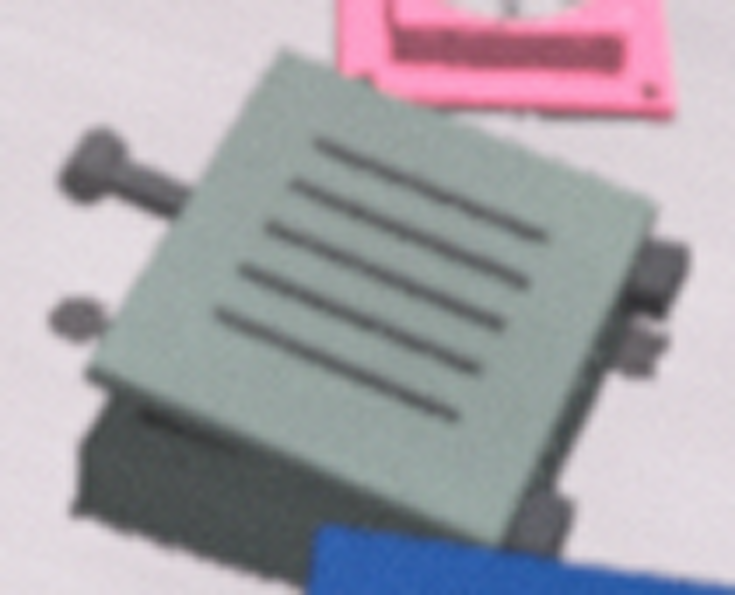

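```bash
cat > h.py <<'E'
import numpy as np,pickle,cv2
from scipy.optimize import least_squares
from scipy.spatial.transform import Rotation as Rt
def cam(n):
    return pickle.load(open(f"{n}0.pkl","rb"))[1]
def proj(c,X):
    p=np.atleast_2d(X)@np.asarray(c["R"]).T+np.asarray(c["t"])
    return np.c_[c["fx"]*p[:,0]/p[:,2]+c["cx"],c["fy"]*p[:,1]/p[:,2]+c["cy"]]
def un(z,f,off):
    return (np.array(z,float)+.5)/f-.5+np.array(off)
def yaw(a,X,o): 
    c,s=np.cos(a),np.sin(a);X=np.atleast_2d(X);return np.c_[c*X[:,0]-s*X[:,1]+o[0],s*X[:,0]+c*X[:,1]+o[1],X[:,2]+o[2]]
E
python3 - <<'E'
from h import *
T,S=cam("top"),cam("scene")
# stack
mT=np.array([[-65,65,8],[65,-65,8],[-65,-65,8],[0,0,30],[106/2**.5,106/2**.5,38]])
# lug image up-right; cover x axis yaw unknown: top-left corner vs bottom-right assignments tried
zT=un([[113,153],[443,492],[106,490],[283,318],[484,134]],8,(330,205))
zS=un([[428,178],[137,200],[462,388],[686,208]],8,(230,200))
for sw in(0,1):
    m=mT.copy()
    if sw: m[[0,1]]=m[[1,0]]
    ms=np.array([[0,0,30],[75,75,38],m[0]*0+(m[0]),m[2]])
    def r(p):
        o=[p[0],p[1],22]
        return np.r_[(proj(T,yaw(p[2],m,o))-zT).ravel(),(proj(S,yaw(p[2],ms,o))-zS).ravel()*.7]
    for a0 in(-1.57,0):
        s=least_squares(r,[600,-100,a0],loss='soft_l1');print(sw,s.x,s.cost);print(np.round(s.fun.reshape(-1,2),1).tolist())
# grip triangulation
gT=un([451,250],6,(190,185));gS=un([95,165],7,(355,240))
f=lambda X:np.r_[(proj(T,X)-gT).ravel(),(proj(S,X)-gS).ravel()]
s=least_squares(f,[600,100,50]);print("grip",gT,gS,s.x,s.fun)
# panel top corners: TL,TR(front -y?),...
zT=un([[68,105],[358,68],[392,445],[105,478]],6,(190,185))
zS=un([[283,50],[655,207],[95,370],[490,545]],7,(355,240))
print(zT,zS)
# lamp: params x,y,yaw,angle ; hinge at lamp x=+75,z46; panel local: along -x 0..150, thickness: top +6..?
def P(p,q): # q: (d from hinge, y, h above hinge plane)
    q=np.atleast_2d(q);c,s_=np.cos(p[3]),np.sin(p[3])
    return yaw(p[2],np.c_[75-(q[:,0]*c-0*q[:,2])-0+ q[:,2]*s_,q[:,1],46+q[:,0]*s_+q[:,2]*c],[p[0],p[1],0])
# image: right=-y world; front (lamp -x) = world -y. lamp y = ? yaw~+90deg: x->+y, y->-x. so top of image (+x world) is lamp -y
hz=0
for hz in(0,6):
    mT=[[0,-95,hz],[150,-95,hz],[150,95,hz],[0,95,hz],[186,0,0]]
    mS=[[150,95,hz],[0,95,hz],[150,-95,hz],[186,0,0]]
    zs=np.vstack([zS[:3],gS])
    def r(p): return np.r_[(proj(T,P(p,mT))-np.vstack([zT,gT])).ravel(),(proj(S,P(p,mS))-zs).ravel()*.7]
    s=least_squares(r,[600,250,1.5,.1],loss='soft_l1');print(hz,s.x,s.cost,P(s.x,[186,0,0]));print(np.round(s.fun.reshape(-1,2),1).tolist())
E
```

```text
0 [ 501.17502798 -121.21636237   -1.59811647] 2.9887873150445796
[[-0.7, -0.1], [-0.2, 1.0], [-0.7, 0.1], [-0.3, 0.3], [0.1, -1.0], [-0.5, -0.0], [-1.3, -0.3], [-0.1, -0.3], [-0.7, -1.1]]
0 [ 501.17502713 -121.21636181  -14.16448713] 2.9887873150456707
[[-0.7, -0.1], [-0.2, 1.0], [-0.7, 0.1], [-0.3, 0.3], [0.1, -1.0], [-0.5, -0.0], [-1.3, -0.3], [-0.1, -0.3], [-0.7, -1.1]]
1 [ 500.59653742 -119.21049095   -7.90658032] 196.7701816223708
[[39.8, 44.1], [-42.1, -42.8], [-1.9, -0.2], [-0.9, 0.5], [0.1, -0.2], [-0.0, 0.1], [-0.9, -0.6], [-4.9, -26.6], [-0.1, -0.7]]
1 [ 501.89533357 -121.80539586  -11.02668113] 281.1034091384281
[[-0.4, -0.4], [-0.1, 0.9], [42.6, -41.1], [-0.1, 0.1], [-50.5, 47.1], [-0.7, 0.0], [50.3, -6.6], [-0.4, -0.3], [-45.4, 4.5]]
grip [264.75 226.25] [368.14285714 263.14285714] [551.96747356 181.78978501  69.8553913 ] [-1.21802694  0.65019833 -1.17480845 -0.02394246]
[[200.91666667 202.08333333]
 [249.25       195.91666667]
 [254.91666667 258.75      ]
 [207.08333333 264.25      ]] [[395.         246.71428571]
 [448.14285714 269.14285714]
 [368.14285714 292.42857143]
 [424.57142857 317.42857143]]
0 [5.43067078e+02 2.90168851e+02 1.67286415e+00 1.39359628e-01] 4.698200890555355 [[554.1932113  181.54039566  71.83707025]]
[[-0.0, 0.2], [-0.3, 0.3], [-0.3, 0.4], [-1.3, 0.4], [-1.2, -0.2], [-1.2, 0.3], [-0.5, 0.1], [-2.6, -0.2], [-1.2, -0.1]]
6 [5.43221417e+02 2.89578086e+02 1.67081828e+00 1.16307133e-01] 5.920618189800688 [[554.17987042 180.38321246  67.58438656]]
[[-0.5, -0.2], [-0.2, 0.1], [-0.3, 0.4], [-1.8, 0.2], [-0.7, 0.0], [-1.2, -0.3], [-0.3, -1.0], [-2.8, -0.8], [-1.5, 0.7]]
```

Call:
{"name": "step_arm", "arguments": {
  "series": [
    [-2.17,3.23,0,0],
    [-2.17,3.23,0,0],
    [-2.17,3.23,0,0],
    [-2.17,3.23,0,0],
    [-2.17,3.23,0,0]
  ]
}}

```text
t: 0.65
ee_pos: [302.7, 476.1, 216.3]
tool_rot: [2.504, 1.897, -0.001]
force: [-0.3, -0.4, 0.3]
width: 85.3
```

```bash
python3 - <<'E'
from h import *
T=cam("top")
def back(u,v,z):
    R,t=np.array(T["R"]),np.array(T["t"]);C=-R.T@t;d=R.T@[(u-T["cx"])/T["fx"],(v-T["cy"])/T["fy"],1];return C+d*(z-C[2])/d[2]
for n,u,v,z in[("bolt",300,288,40),("ring",315,187,7),("spacer",282,169,15),("pink",246,308,30),("greenL",392,311,20),("jar",447,179,60),("tee",393,171,13),("drvtip",177,249,5),("bluebox",205,165,100)]: print(n,back(u,v,z).round())
E
```

```text
bolt [371.  73.  40.]
ring [687.  27.   7.]
spacer [743. 131.  15.]
pink [312. 235.  30.]
greenL [ 302. -206.   20.]
jar [ 702. -374.   60.]
tee [ 738. -219.   13.]
drvtip [491. 454.   5.]
bluebox [731. 353. 100.]
```

Call:
{"name": "step_arm", "arguments": {
  "series": [
    [-2.17,3.23,0,0],
    [-2.17,3.23,0,0],
    [-2.17,3.23,0,0],
    [-2.17,3.23,0,0],
    [-2.17,3.23,0,0]
  ]
}}

```text
t: 1.15
ee_pos: [428.7, 328.0, 216.4]
tool_rot: [-2.504, -1.898, 0.0]
force: [0.0, 0.2, -0.6]
width: 85.4
```

Call:
{"name": "step_arm", "arguments": {
  "series": [
    [-2.17,3.23,0,0],
    [-2.17,3.23,0,0],
    [-2.17,3.23,0,0],
    [-2.17,3.23,0,0],
    [-2.17,3.23,0,0]
  ]
}}

```text
t: 1.65
ee_pos: [554.9, 180.0, 216.4]
tool_rot: [-2.504, -1.898, 0.0]
force: [0.4, -0.1, 0.4]
width: 85.5
```

Call:
{"name": "step_arm", "arguments": {
  "series": [
    [0,0,0,8.5],
    [0,0,0,8.5],
    [0,0,0,8.5],
    [0,0,0,8.5],
    [0,0,0,8.5]
  ]
}}

```text
t: 2.15
ee_pos: [554.0, 181.3, 216.2]
tool_rot: [3.024, 0.852, -0.001]
force: [-0.3, -0.6, 0.6]
width: 85.4
```

Call:
{"name": "step_arm", "arguments": {
  "series": [
    [0,0,0,8.5],
    [0,0,0,8.5],
    [0,0,0,8.5],
    [0,0,0,0],
    [0,0,0,0]
  ]
}}

```text
t: 2.65
ee_pos: [554.0, 181.4, 216.3]
tool_rot: [3.136, 0.18, -0.001]
force: [-0.6, 0.2, 0.2]
width: 85.3
```

```bash
cat >> h.py <<'E'
def wcap(name):
    from plant import status,eyes
    o=status.get_obs();c=eyes.capture("wrist");cv2.imwrite(f"pics/{name}.png",c["color"][:,:,::-1])
    pickle.dump((o,c),open(f"{name}.pkl","wb"));return o,c
def wmat(o,c):
    M=np.eye(4);M[:3,:3]=Rt.from_rotvec(o["tool_rot"]).as_matrix();M[:3,3]=o["ee_pos"];return M@np.array(c["tool_from_camera"])
def wback(o,c,u,v,z):
    M=wmat(o,c);d=M[:3,:3]@[(u-c["cx"])/c["fx"],(v-c["cy"])/c["fy"],1];return M[:3,3]+d*(z-M[2,3])/d[2]
def wproj(o,c,X):
    M=np.linalg.inv(wmat(o,c));p=np.atleast_2d(X)@M[:3,:3].T+M[:3,3];return np.c_[c["fx"]*p[:,0]/p[:,2]+c["cx"],c["fy"]*p[:,1]/p[:,2]+c["cy"]]
E
python3 - <<'E'
from h import *
o,c=wcap("w1")
x=Rt.from_rotvec(o["tool_rot"]).as_matrix();print(o["t"],o["ee_pos"],np.degrees(np.arctan2(x[1,0],x[0,0])),wproj(o,c,[553.5,181,69]))
from plant import robot
print(robot.tip_extent)
E
```

```text
2.65 [554.04146586 181.41189775 216.33419412] 6.574820798977049 [[322.14416322 225.81008877]]
14.0
```

View pics/w1.png

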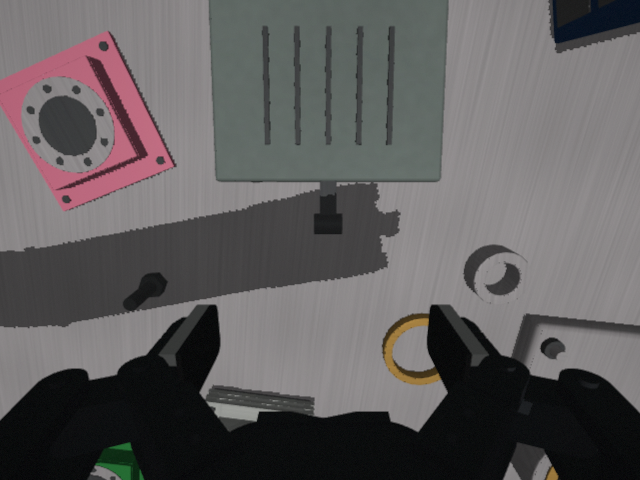

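The wrist view shows the bar centred at about (328,223) and the panel edges aligned with the image. I predicted (322,226), about 5 mm off.

```bash
python3 - <<'E'
from h import *
o,c=pickle.load(open("w1.pkl","rb"))
for z in(55,69,78):
  print(z,wback(o,c,328,223,z),  np.linalg.norm(wback(o,c,314,222,z+0)-wback(o,c,342,222,z)))
print(wback(o,c,217,181,68),wback(o,c,441,181,68),wback(o,c,217,181,68)-wback(o,c,441,181,68))
E
```

```text
55 [558.92746188 180.96652948  55.        ] 25.873492310919403
69 [558.35414204 184.12593188  69.        ] 24.74019699782595
78 [557.98557928 186.15697627  78.        ] 24.011650010837258
[459.47026203 209.62937759  68.        ] [650.33778675 231.62516448  68.        ] [-190.86752472  -21.99578688    0.        ]
```

Call:
{"name": "step_arm", "arguments": {
  "series": [
    [0.45,-0.22,3,0],
    [0,0,3,0],
    [0,0,2,0],
    [0,0,0,0]
  ]
}}

```text
t: 3.1
ee_pos: [556.6, 183.4, 133.7]
tool_rot: [3.134, 0.177, -0.007]
force: [-1.2, -0.2, 0.2]
width: 85.3
```

```bash
python3 - <<'E'
from h import *
o,c=wcap("w2");print(o["ee_pos"],wproj(o,c,[558.4,184.1,69]))
E
```

```text
[556.57299914 183.41974049 133.70637743] [[326.07519587 253.31251785]]
```

View pics/w2.png

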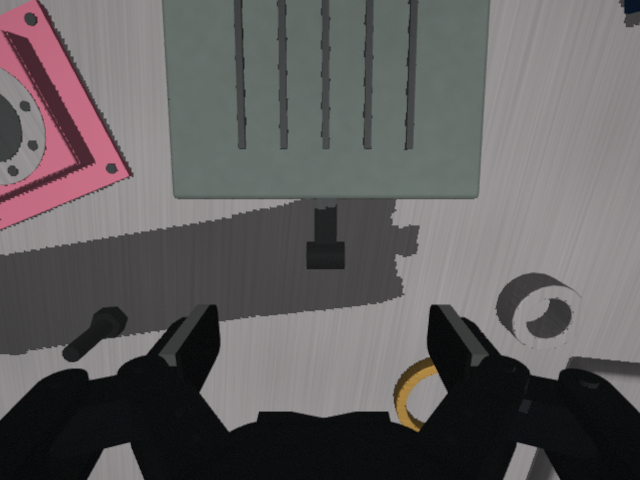

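Call:
{"name": "step_arm", "arguments": {
  "series": [
    [0.15,0,2.5,0],
    [0,0,2.5,0],
    [0,0,1.8,0],
    [0,0,0,0]
  ]
}}

```text
t: 3.55
ee_pos: [559.3, 184.0, 67.8]
tool_rot: [3.136, 0.175, -0.003]
force: [-0.1, -0.6, -0.0]
width: 85.2
```

Call:
{"name": "step_arm", "arguments": {
  "series": [
    [0,0,0,0],
    [0,0,0,0],
    [0,0,0,0],
    [0,0,0,0],
    [0,0,0,0]
  ],
  "grip": 1,
  "newtons": 30
}}

```text
t: 4.05
ee_pos: [560.1, 184.4, 69.0]
tool_rot: [-3.136, -0.173, -0.001]
force: [0.1, -0.2, 0.8]
width: 12.4
```

Call:
{"name": "step_arm", "arguments": {
  "series": [
    [0,0,0,0],
    [0,0,0,0],
    [0,0,0,0]
  ]
}}

```text
t: 4.35
ee_pos: [560.0, 184.3, 68.7]
tool_rot: [-3.137, -0.173, -0.0]
force: [-0.5, 1.0, 2.1]
width: -0.3
```

```bash
python3 - <<'E'
from h import *
o,c=wcap("w3");print(o["ee_pos"],o["force"],o["width"])
E
```

```text
[560.00857903 184.28932025  68.68181703] [-0.46668947  1.04131644  2.12262493] -0.3179844187602708
```

View pics/w3.png

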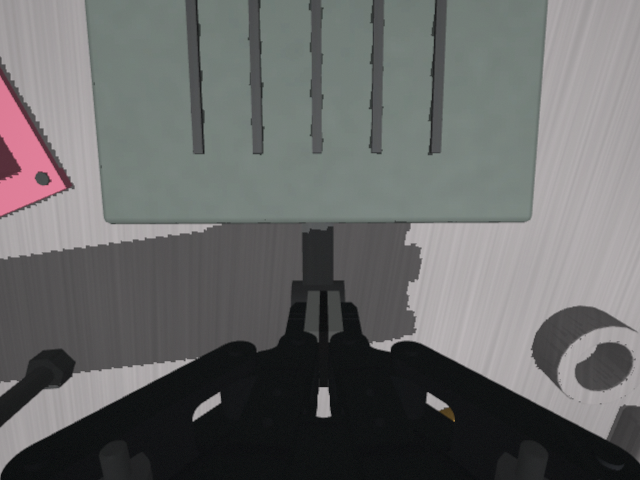

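```bash
python3 - <<'E'
from h import *
L=[("w1",314,342,214,234),("w2",306.5,344.5,242,269)]
D=[(pickle.load(open(n+".pkl","rb")),n,(a+b)/2,(e+f)/2,a,b) for n,a,b,e,f in L]
f=lambda X:np.concatenate([ (wproj(*d,X)[0]-[u,v]) for d,n,u,v,a,b in D])
s=least_squares(f,[558,184,69]);print(s.x,s.fun)
T,S=cam("top"),cam("scene")
f2=lambda X:np.r_[f(X),(proj(T,X)[0]-[264.75,226.25])*1,(proj(S,X)[0]-[368.14,263.14])*1]
s=least_squares(f2,[558,184,69]);print(s.x,s.fun)
o,c=pickle.load(open("w3.pkl","rb"))
for z in(45,50,55,60,65,70): print(z,wproj(o,c,[558.5,183,z]),wproj(o,c,[558.5,192,z]), np.diff(wproj(o,c,[[558.5-12,183,z],[558.5+12,183,z]])[:,0]))
print(wproj(o,c,[o["ee_pos"]+[0,0,-14]]))
E
```

```text
[558.00692318 184.81472233  75.94421167] [-0.19240076 -0.0228098   0.14285822  0.01687613]
[557.86559685 184.06586836  73.61458735] [-0.49081769  0.18744826 -0.21749595 -0.04213748 -2.08068688 -1.49137316
 -1.47320456  0.44710929]
45 [[319.77583583 278.98193185]] [[321.54998876 263.67294424]] [43.24569786]
50 [[319.7032613  282.46569057]] [[321.52171653 266.81282263]] [44.33502795]
55 [[319.62693715 286.1294398 ]] [[321.49196347 270.11716183]] [45.48065535]
60 [[319.54656511 289.98749839]] [[321.46061008 273.59923053]] [46.68706008]
65 [[319.46181436 294.05574543]] [[321.42752369 277.27376425]] [47.95921044]
70 [[319.37231707 298.35183863]] [[321.39255654 281.15717376]] [49.30263144]
[[322.75438104 283.91906691]]
```

```bash
python3 - <<'E'
import cv2
a=cv2.imread("pics/w3.png")
cv2.imwrite("pics/z5.png",cv2.convertScaleAbs(cv2.resize(a[200:420,240:400],None,fx=4,fy=4,interpolation=cv2.INTER_CUBIC)[:600],alpha=2.2,beta=20))
from plant import eyes
c=eyes.capture("scene");cv2.imwrite("pics/z6.png",cv2.resize(c["color"][200:350,320:480,::-1],None,fx=4,fy=4,interpolation=cv2.INTER_CUBIC))
E
```

```text
(no output)
```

View pics/z5.png

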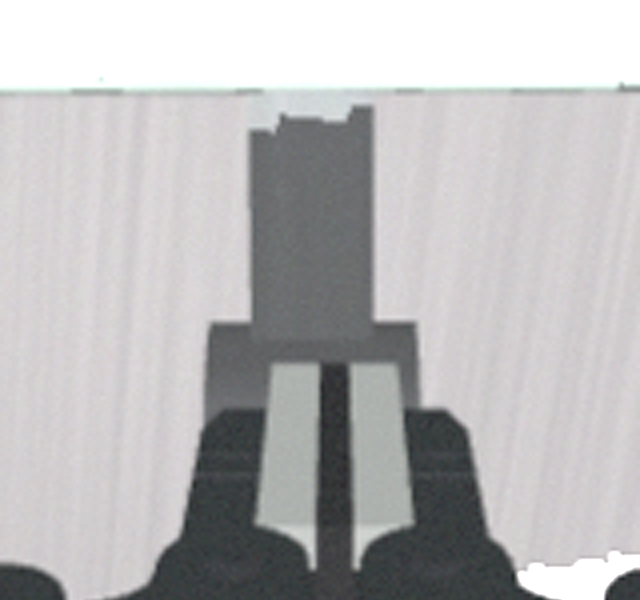

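View pics/z6.png

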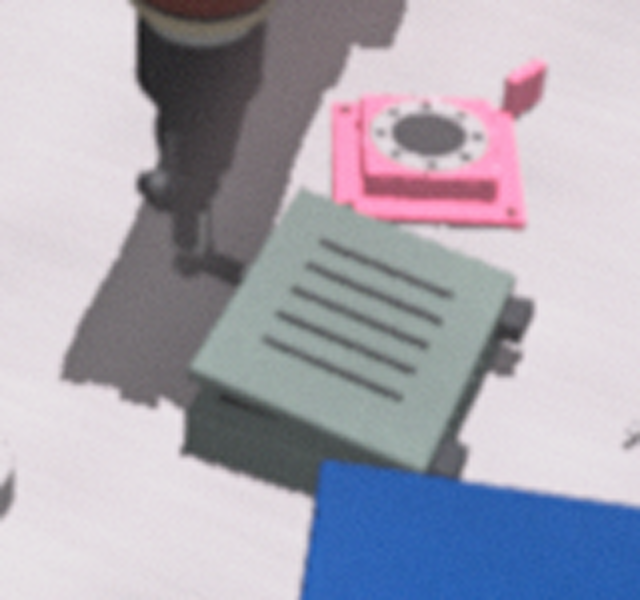

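The pads closed above the bar instead of on its ends. The image shows the fingertips sitting on top of it, so they stand about 25 mm higher than the nominal tool geometry says. I'll open, go lower and look again.

Call:
{"name": "step_arm", "arguments": {
  "series": [
    [0,0,-1,0],
    [0,0,0,0],
    [0,0,0,0],
    [0,0,0,0],
    [0,0,0,0]
  ],
  "grip": -1
}}

```text
t: 4.95
ee_pos: [559.7, 184.1, 78.3]
tool_rot: [3.137, 0.173, -0.001]
force: [0.8, 0.5, 0.5]
width: 72.3
```

Call:
{"name": "step_arm", "arguments": {
  "series": [
    [0,0,0,0],
    [0,0,0,0],
    [0,0,0,0]
  ]
}}

```text
t: 5.25
ee_pos: [559.9, 184.2, 78.4]
tool_rot: [3.137, 0.173, -0.0]
force: [-0.0, -0.2, 0.6]
width: 85.1
```

```bash
python3 - <<'E'
from h import *
o,c=wcap("w4");print(o["ee_pos"],o["force"],o["width"])
M=np.linalg.inv(np.array(c["tool_from_camera"]))
def tp(X): 
    p=np.atleast_2d(X)@M[:3,:3].T+M[:3,3];return np.c_[c["fx"]*p[:,0]/p[:,2]+c["cx"],c["fy"]*p[:,1]/p[:,2]+c["cy"]].round()
for z in(14,1,-12,-25): print(z,tp([[42.6,-11,z],[42.6,11,z]]).tolist())
E
```

```text
[559.8691279  184.22447252  78.44094041] [-0.04079634 -0.15020003  0.61654524] 85.12541641673832
14 [[405.0, 264.0], [403.0, 303.0]]
1 [[411.0, 273.0], [408.0, 315.0]]
-12 [[418.0, 284.0], [415.0, 328.0]]
-25 [[427.0, 296.0], [422.0, 343.0]]
```

View pics/w4.png

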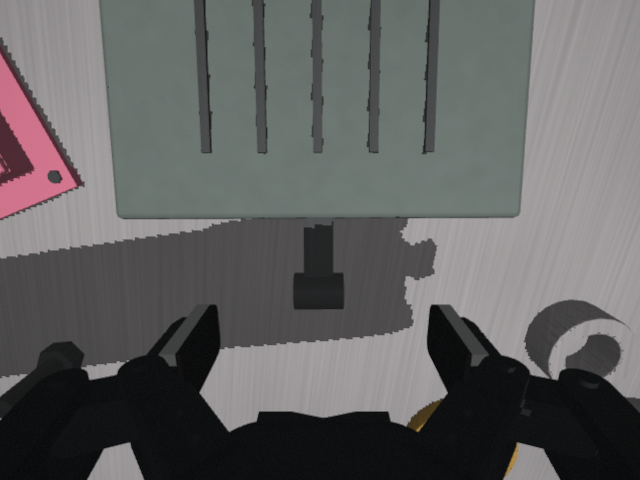

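Call:
{"name": "step_arm", "arguments": {
  "series": [
    [-0.1,0,2,0],
    [0,0,1.5,0],
    [0,0,0,0]
  ]
}}

```text
t: 5.6
ee_pos: [557.2, 183.6, 41.2]
tool_rot: [3.135, 0.173, -0.006]
force: [-0.9, -0.0, -0.3]
width: 85.2
```

```bash
python3 - <<'E'
from h import *
o,c=wcap("w5");print(o["ee_pos"],o["force"],o["width"])
E
```

```text
[557.22028713 183.56388714  41.21317874] [-0.93310222 -0.02029998 -0.34273509] 85.17978051352742
```

View pics/w5.png

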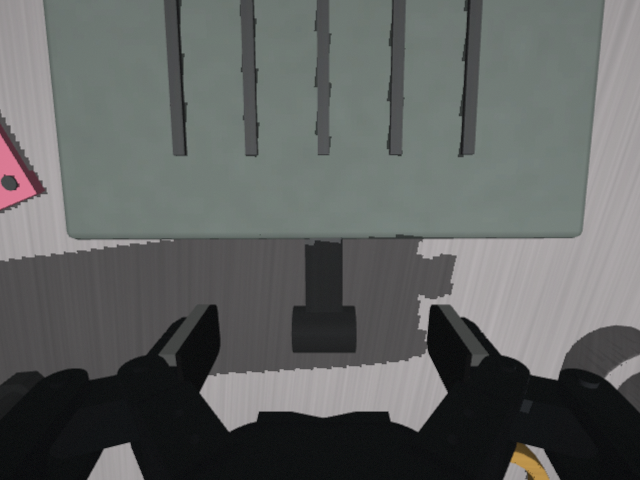

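Bar and pads now line up in the image, both around rows 306–352. I'll go 10 mm lower and close.

Call:
{"name": "step_arm", "arguments": {
  "series": [
    [0.1,0,1,0],
    [0,0,0,0],
    [0,0,0,0]
  ]
}}

```text
t: 5.95
ee_pos: [560.0, 184.2, 33.6]
tool_rot: [3.137, 0.173, -0.0]
force: [-0.3, 0.4, -0.2]
width: 85.4
```

Call:
{"name": "step_arm", "arguments": {
  "series": [
    [0,0,0,0],
    [0,0,0,0],
    [0,0,0,0],
    [0,0,0,0],
    [0,0,0,0]
  ],
  "grip": 1,
  "newtons": 30
}}

```text
t: 6.45
ee_pos: [557.6, 183.8, 32.7]
tool_rot: [3.136, 0.173, -0.007]
force: [-8.3, -2.0, 2.0]
width: 23.3
```

Call:
{"name": "step_arm", "arguments": {
  "series": [
    [0,0,0,0],
    [0,0,0,0]
  ]
}}

```text
t: 6.65
ee_pos: [557.6, 183.7, 32.7]
tool_rot: [3.136, 0.173, -0.007]
force: [-6.6, -0.9, 1.5]
width: 23.6
```

```bash
python3 - <<'E'
from h import *
o,c=wcap("w6");print(o["ee_pos"],o["force"],o["width"])
E
```

```text
[557.57441019 183.71674438  32.66205368] [-6.62906284 -0.90216761  1.52264632] 23.571163294474644
```

View pics/w6.png

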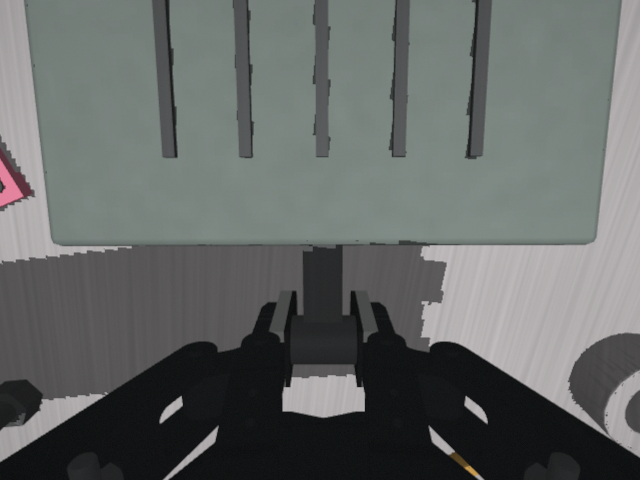

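Gripped: opening 23.6 mm on the 24 mm bar. Now I'll swing it along the hinge arc.

Call:
{"name": "step_arm", "arguments": {
  "series": [
    [-0.15,-0.1,-0.7,0],
    [0,-0.15,-0.8,0],
    [0,-0.23,-0.9,0],
    [0,-0.5,-1.52,0],
    [0,-0.61,-1.53,0]
  ]
}}

```text
t: 7.2
ee_pos: [555.8, 200.1, 89.0]
tool_rot: [3.137, 0.173, -0.003]
force: [-4.4, 1.4, -8.2]
width: 23.5
```

Call:
{"name": "step_arm", "arguments": {
  "series": [
    [0,-0.76,-1.45,0],
    [0,-0.86,-1.36,0],
    [0,-0.99,-1.28,0],
    [0,-1.09,-1.2,0],
    [0,0,0,0]
  ]
}}

```text
t: 7.7
ee_pos: [551.4, 238.6, 143.5]
tool_rot: [-3.136, -0.176, 0.002]
force: [-10.6, -2.5, 0.9]
width: 23.3
```

```bash
python3 - <<'E'
from h import *
from plant import eyes
o,c=wcap("w7");print(o["ee_pos"],o["force"],o["width"])
c=eyes.capture("scene");cv2.imwrite("pics/s7.png",cv2.resize(c["color"][120:350,300:500,::-1],None,fx=2.5,fy=2.5))
E
```

```text
[551.41961215 238.64621476 143.4939434 ] [-10.57758362  -2.54025864   0.94926812] 23.301198929120492
```

View pics/s7.png

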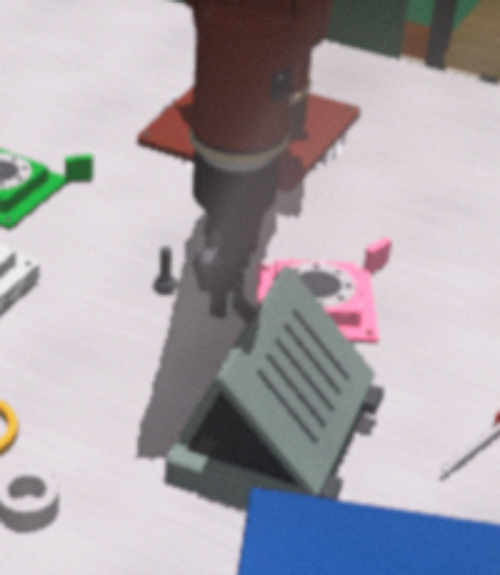

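Call:
{"name": "step_arm", "arguments": {
  "series": [
    [-0.15,-0.8,-0.75,0],
    [-0.1,-0.85,-0.68,0],
    [0,-0.9,-0.65,0],
    [0,-1,-0.6,0],
    [0,0,0,0]
  ]
}}

```text
t: 8.3
ee_pos: [547.4, 273.3, 170.3]
tool_rot: [-3.135, -0.175, -0.005]
force: [1.9, -3.0, 5.6]
width: 23.2
```

```bash
python3 - <<'E'
from h import *
from plant import eyes
o,c=wcap("w8");print(o["ee_pos"],o["force"],o["width"])
c=eyes.capture("scene");cv2.imwrite("pics/s8.png",cv2.resize(c["color"][180:330,350:480,::-1],None,fx=4,fy=4,interpolation=cv2.INTER_CUBIC))
pickle.dump((o,c),open("s8.pkl","wb"))
E
```

```text
[547.43268651 273.25728352 170.33022751] [ 1.87546747 -3.03628662  5.64816496] 23.239198923675858
```

View pics/s8.png

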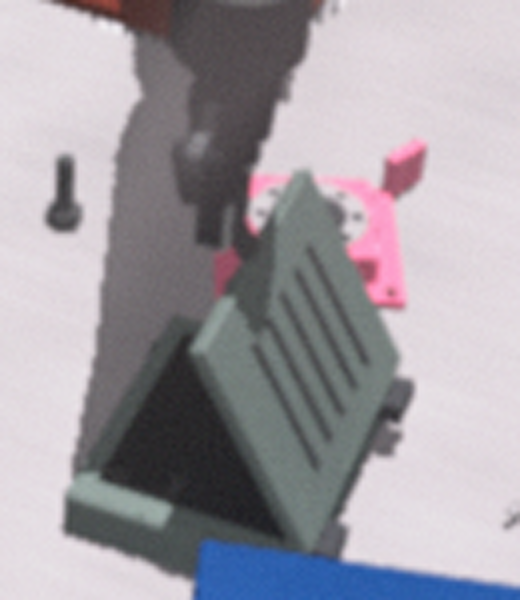

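View pics/w8.png

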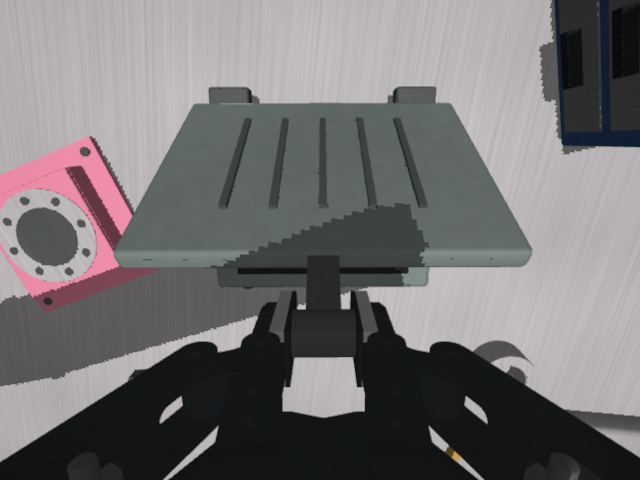

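A fit to the wrist image gives about 60° (rise 127, run 74, length 147 against a true 150). I'll release.

Call:
{"name": "step_arm", "arguments": {
  "series": [
    [0,0,0,0],
    [0,0,0,0],
    [0,0,0,0],
    [0,0,0,0],
    [0,0,0,0]
  ],
  "grip": -1
}}

```text
t: 8.9
ee_pos: [546.1, 271.7, 167.6]
tool_rot: [3.137, 0.173, -0.001]
force: [-0.0, 0.2, -0.5]
width: 85.3
```

Call:
{"name": "step_arm", "arguments": {
  "series": [
    [0,0,0,0],
    [0,0,0,0],
    [0,0.5,-1,0],
    [0,1,-2,0],
    [0,1,-3,0]
  ]
}}

```text
t: 9.4
ee_pos: [548.3, 245.8, 227.7]
tool_rot: [3.135, 0.173, -0.003]
force: [1.4, 0.8, -0.5]
width: 85.4
```

Call:
{"name": "step_arm", "arguments": {
  "series": [
    [0,2,-2,0],
    [0,2,0,0],
    [0,2,0,0],
    [0,0,0,0]
  ]
}}

```text
t: 9.8
ee_pos: [556.2, 182.9, 248.2]
tool_rot: [3.137, 0.165, 0.001]
force: [0.3, -0.5, 0.1]
width: 85.3
```

```bash
python3 - <<'E'
from h import *
o,c=wcap("w9");print(o["t"],o["ee_pos"],o["tool_rot"],o["force"],o["width"])
E
```

```text
9.8 [556.22826927 182.93612662 248.1946663 ] [3.13656397e+00 1.65049757e-01 8.80336810e-04] [ 0.26524708 -0.51975732  0.07439914] 85.3224024378064
```

View pics/w9.png

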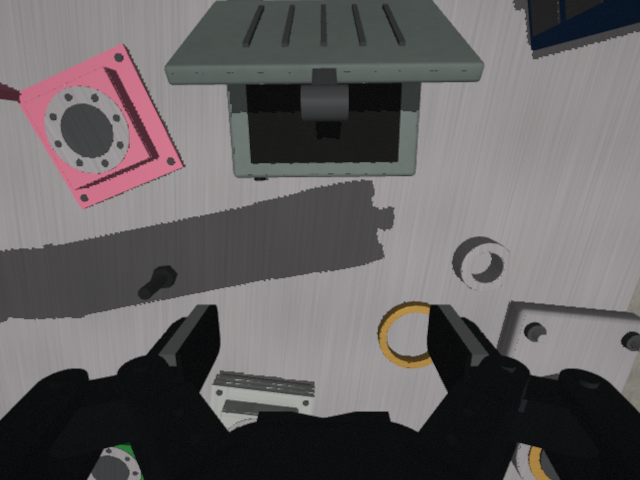

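Call:
{"name": "step_arm", "arguments": {
  "series": [
    [0,0,0,-7.5],
    [0,0,0,-7.5],
    [0,0,0,-7.5],
    [0,0,0,-7.5],
    [0,0,0,-7.4]
  ]
}}

```text
t: 10.35
ee_pos: [555.1, 188.1, 247.3]
tool_rot: [-2.912, -1.179, 0.001]
force: [-0.6, -0.5, 0.0]
width: 85.8
```

Call:
{"name": "step_arm", "arguments": {
  "series": [
    [-2.49,2.89,0.5,0],
    [-2.49,2.89,0.5,0],
    [-2.49,2.89,0.5,0],
    [-2.49,2.89,0.5,0],
    [-2.49,2.89,0.5,0]
  ]
}}

```text
t: 10.85
ee_pos: [565.2, -3.9, 222.3]
tool_rot: [-2.915, -1.171, 0.0]
force: [0.1, 0.2, -0.6]
width: 85.3
```

Call:
{"name": "step_arm", "arguments": {
  "series": [
    [-2.49,2.89,0.5,0],
    [-2.49,2.89,0.5,0],
    [-2.49,2.89,0.5,0],
    [-2.49,2.89,0.5,0],
    [-2.49,2.89,0.5,0]
  ]
}}

```text
t: 11.35
ee_pos: [575.5, -194.2, 197.2]
tool_rot: [-2.914, -1.171, 0.0]
force: [0.6, -0.8, 0.4]
width: 85.5
```

Call:
{"name": "step_arm", "arguments": {
  "series": [
    [0,0,0,0],
    [0,0,0,0]
  ]
}}

```text
t: 11.55
ee_pos: [575.1, -194.0, 197.2]
tool_rot: [-2.916, -1.168, 0.001]
force: [0.7, 0.4, -0.2]
width: 85.8
```

```bash
python3 - <<'E'
from h import *
from plant import eyes
o,c=wcap("w10");R=Rt.from_rotvec(o["tool_rot"]).as_matrix();print(o["t"],o["ee_pos"],np.degrees(np.arctan2(R[1,0],R[0,0])),wproj(o,c,[[574,-198.2,60],[501.2,-121.2,52]]))
c=eyes.capture("scene");cv2.imwrite("pics/s10.png",c["color"][:,:,::-1])
E
```

```text
11.55 [ 575.13751548 -193.98306885  197.15856347] 43.6401812580403 [[318.38750818 230.53966402]
 [318.58200077  99.09896366]]
```

View pics/w10.png

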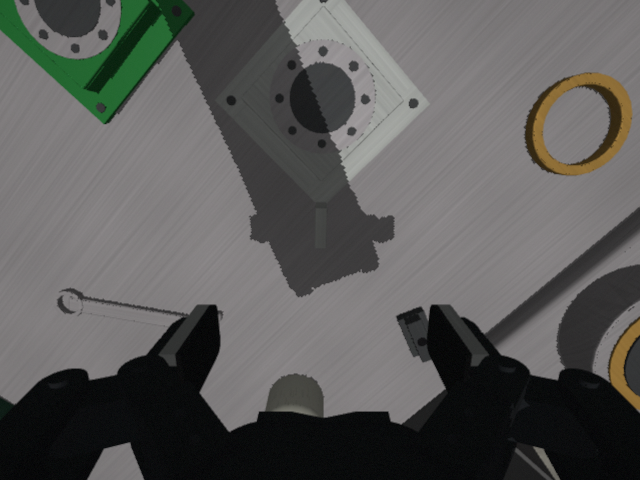

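View pics/s10.png

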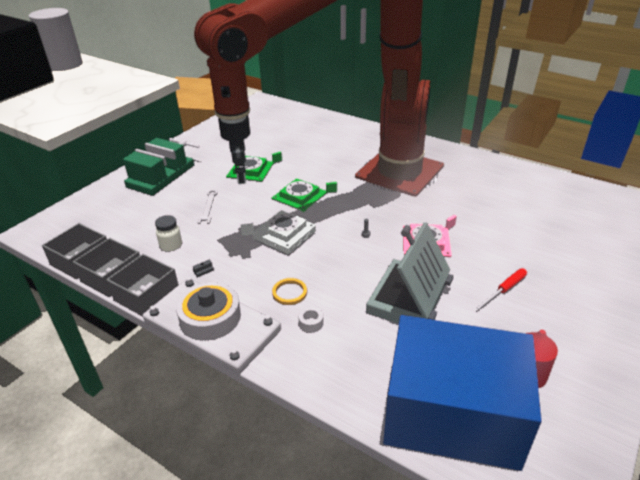

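The wrist view shows the lug from (320,207) to (320,248), upright in the image, so the jaw direction is right. The panel still stands at about 60° in the scene view.

```bash
python3 - <<'E'
from h import *
o,c=pickle.load(open("w10.pkl","rb"));R=Rt.from_rotvec(o["tool_rot"]).as_matrix()
L=wback(o,c,320.5,228,60);C=wback(o,c,322,98,52);print(L,C,L-C,np.hypot(*(L-C)[:2]),np.degrees(np.arctan2(*(L-C)[1::-1])))
print((R.T@(L-o["ee_pos"])))
o,c=pickle.load(open("w9.pkl","rb"));a,b=wback(o,c,233,177,34),wback(o,c,416,177,34);print(a,b,np.linalg.norm(a-b))
E
```

```text
[ 573.76849835 -195.31708946   60.        ] [ 502.61073745 -118.72928436   52.        ] [ 71.15776089 -76.58780511   8.        ] 104.5424259658637 -47.10482558498634
[-1.81306901e+00  1.25286775e-01  1.37159843e+02]
[459.94294997 208.69411247  34.        ] [648.96018417 228.62415293  34.        ] 190.06504501094741
```

Call:
{"name": "step_arm", "arguments": {
  "series": [
    [-0.18,0.05,4,0],
    [0,0,4,0],
    [0,0,4,0],
    [0,0,2.5,0],
    [0,0,0,0]
  ]
}}

```text
t: 12.15
ee_pos: [572.4, -192.5, 49.3]
tool_rot: [-2.911, -1.172, 0.008]
force: [-0.5, 0.0, 0.2]
width: 85.6
```

```bash
python3 - <<'E'
from h import *
o,c=wcap("w11");R=Rt.from_rotvec(o["tool_rot"]).as_matrix();print(o["t"],o["ee_pos"],o["force"],np.degrees(np.arctan2(R[1,0],R[0,0])))
E
```

```text
12.15 [ 572.37552454 -192.49905214   49.30917417] [-0.5467509   0.02986221  0.15068977] 43.86972070345454
```

View pics/w11.png

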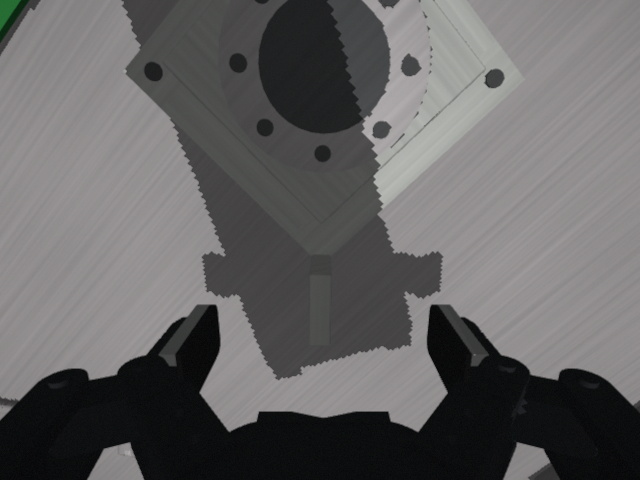

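Call:
{"name": "step_arm", "arguments": {
  "series": [
    [-0.1,0.2,1,0],
    [0,0,1.2,0],
    [0,0,0.8,0],
    [0,0,0,0],
    [0,0,0,0]
  ]
}}

```text
t: 12.7
ee_pos: [575.0, -197.6, 22.8]
tool_rot: [2.916, 1.169, -0.0]
force: [-0.1, -0.3, 0.0]
width: 85.3
```

```bash
python3 - <<'E'
from h import *
o,c=wcap("w12");R=Rt.from_rotvec(o["tool_rot"]).as_matrix();print(o["t"],o["ee_pos"],o["force"])
E
```

```text
12.7 [ 574.98794171 -197.6314582    22.7951579 ] [-0.13589905 -0.30023641  0.02121113]
```

View pics/w12.png

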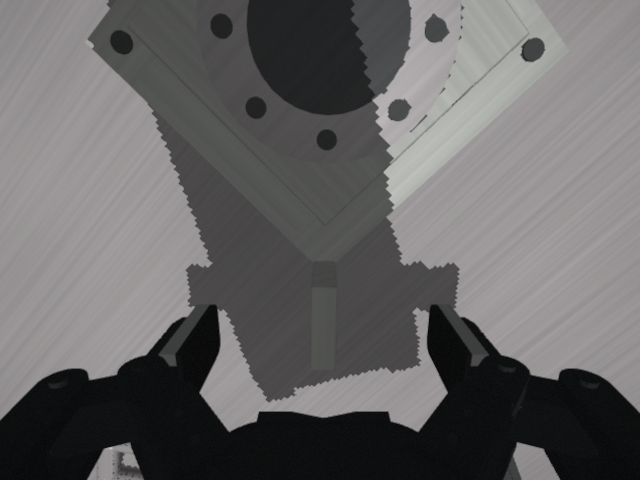

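Call:
{"name": "step_arm", "arguments": {
  "series": [
    [0,0.05,0.9,0],
    [0,0,0,0],
    [0,0,0,0]
  ]
}}

```text
t: 13.05
ee_pos: [575.1, -197.9, 13.4]
tool_rot: [-2.916, -1.169, 0.001]
force: [-0.4, -0.2, 0.4]
width: 85.4
```

Call:
{"name": "step_arm", "arguments": {
  "series": [
    [0,0,0,0],
    [0,0,0,0],
    [0,0,0,0],
    [0,0,0,0],
    [0,0,0,0]
  ],
  "grip": 1,
  "newtons": 50
}}

```text
t: 13.55
ee_pos: [575.4, -197.9, 13.8]
tool_rot: [2.916, 1.17, 0.0]
force: [-0.2, 0.2, 0.8]
width: 12.6
```

Call:
{"name": "step_arm", "arguments": {
  "series": [
    [0,0,0,0],
    [0,0,0,0],
    [0,0,0,0]
  ]
}}

```text
t: 13.85
ee_pos: [575.5, -197.8, 13.8]
tool_rot: [-2.916, -1.169, -0.001]
force: [0.3, 0.7, 0.2]
width: 9.6
```

```bash
python3 - <<'E'
from h import *
o,c=wcap("w13");R=Rt.from_rotvec(o["tool_rot"]).as_matrix();print(o["t"],o["ee_pos"],o["force"],o["width"])
E
```

```text
13.85 [ 575.49046369 -197.80493874   13.84311265] [0.32221475 0.72649154 0.19828942] 9.55431814250405
```

View pics/w13.png

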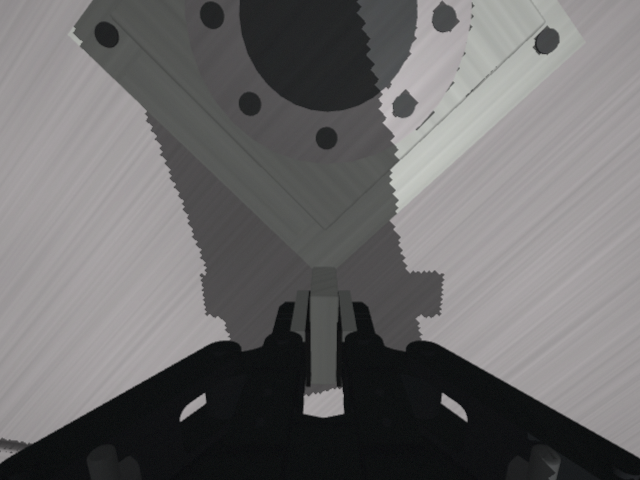

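Gripped on the fin, opening 9.6 mm. Now I'll peel along the arc about the far corner.

Call:
{"name": "step_arm", "arguments": {
  "series": [
    [0,-0.05,-0.4,0],
    [0,-0.06,-0.4,0],
    [0,-0.08,-0.45,0],
    [0,-0.09,-0.45,0],
    [0,-0.1,-0.4,0]
  ]
}}

```text
t: 14.4
ee_pos: [572.4, -194.4, 35.0]
tool_rot: [-2.914, -1.17, 0.0]
force: [1.7, 2.6, -7.9]
width: 9.4
```

Call:
{"name": "step_arm", "arguments": {
  "series": [
    [0,-0.11,-0.4,0],
    [0,-0.11,-0.4,0],
    [0,-0.11,-0.43,0],
    [0,0,0,0],
    [0,0,0,0]
  ]
}}

```text
t: 14.9
ee_pos: [570.3, -193.2, 47.3]
tool_rot: [2.916, 1.169, 0.0]
force: [-0.0, -0.1, -2.3]
width: 9.3
```

```bash
python3 - <<'E'
from h import *
from plant import eyes
o,c=wcap("w14");print(o["t"],o["ee_pos"],o["force"],o["width"])
c=eyes.capture("scene");cv2.imwrite("pics/s14.png",cv2.resize(c["color"][170:270,210:330,::-1],None,fx=6,fy=6,interpolation=cv2.INTER_CUBIC))
E
```

```text
14.9 [ 570.2948015  -193.18070107   47.34834816] [-0.00801583 -0.14555982 -2.27662656] 9.29998250030124
```

View pics/s14.png

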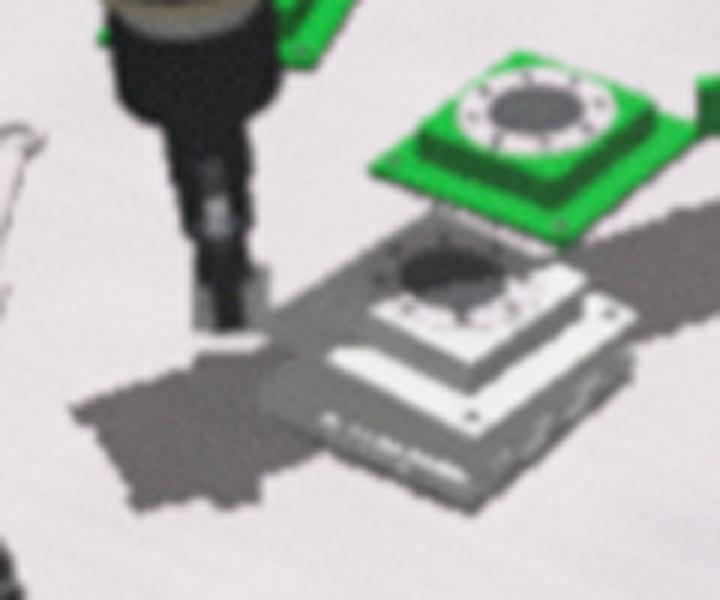

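View pics/w14.png

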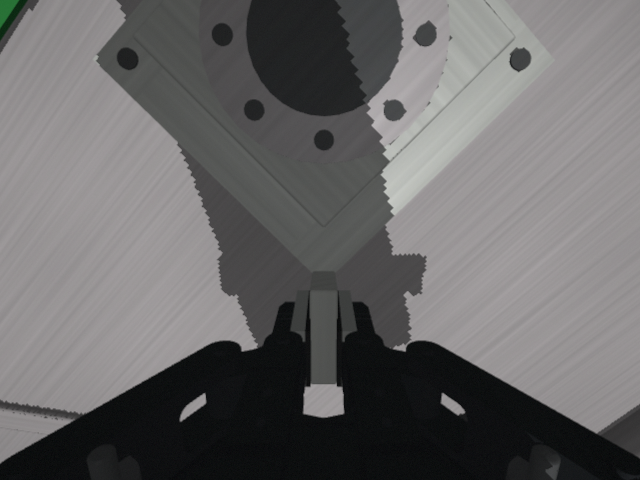

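Call:
{"name": "step_arm", "arguments": {
  "series": [
    [0,-0.14,-0.42,0],
    [0,-0.15,-0.43,0],
    [0,-0.16,-0.43,0],
    [0,-0.17,-0.42,0],
    [0,-0.18,-0.42,0]
  ]
}}

```text
t: 15.5
ee_pos: [564.8, -186.9, 68.7]
tool_rot: [2.916, 1.17, 0.0]
force: [0.2, 1.6, -1.8]
width: 8.9
```

Call:
{"name": "step_arm", "arguments": {
  "series": [
    [0,-0.18,-0.42,0],
    [0,-0.2,-0.4,0],
    [0,-0.2,-0.4,0],
    [0,0,0,0],
    [0,0,0,0]
  ]
}}

```text
t: 16.0
ee_pos: [560.9, -182.7, 80.5]
tool_rot: [-2.916, -1.17, -0.0]
force: [0.2, 0.3, -2.4]
width: 9.4
```

```bash
python3 - <<'E'
from h import *
from plant import eyes
o,c=wcap("w15");print(o["t"],o["ee_pos"],o["force"],o["width"])
c=eyes.capture("scene");cv2.imwrite("pics/s15.png",cv2.resize(c["color"][170:270,210:330,::-1],None,fx=6,fy=6,interpolation=cv2.INTER_CUBIC))
E
```

```text
16.0 [ 560.92078452 -182.66393179   80.49610891] [ 0.16015222  0.28194484 -2.3661914 ] 9.414644320320258
```

View pics/s15.png

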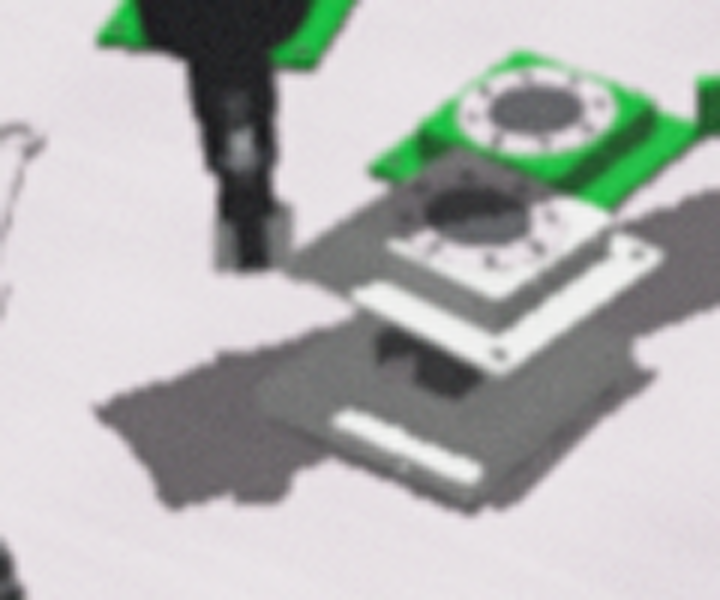

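View pics/w15.png

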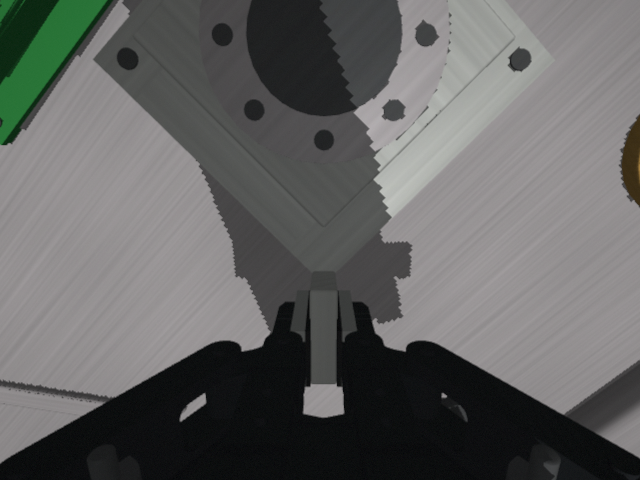

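The cover came away between frames. Its picture in the wrist view didn't change from the last look to this one, so it is now carried rigidly. I'll measure the tilt in the hand.

```bash
cat > tilt.py <<'E'
from h import *
def fit(n,pts):
    o,c=pickle.load(open(n+".pkl","rb"));a=1/2**.5
    # local frame u along diagonal, v jaw dir ; model (u,v,z)
    m=[(0,-130*a,8),(0,130*a,8),(46*2**.5,0,30),(88,0,38),(124,0,38)]
    # image left = tool -x ; tool y = outwards u
    C=np.array(c["tool_from_camera"]);Ci=np.linalg.inv(C)
    def pr(p):
        X=np.array([(q[1],q[0],-q[2]) for q in m])-np.array([0,106,-28])
        Rm=Rt.from_rotvec([p[3],p[4],p[5]]).as_matrix();X=X@Rm.T+p[:3]
        X=X@Ci[:3,:3].T+Ci[:3,3];return np.c_[c["fx"]*X[:,0]/X[:,2]+c["cx"],c["fy"]*X[:,1]/X[:,2]+c["cy"]]
    s=least_squares(lambda p:(pr(p)-pts).ravel(),[0,0,-30,0,0,0]);print(n,s.x[:3].round(1),np.degrees(s.x[3:]).round(1),s.fun.round(1));return s.x
if __name__=="__main__":
    fit("w13",np.array([[72,36],[583,40],[325,229],[323,295],[323,392]]))
    fit("w14",np.array([[97,60],[553,60],[324,226],[323,290],[323,383]]))
    fit("w15",np.array([[94,60],[553,60],[324,226],[323,290],[323,383]]))
E
python3 tilt.py
```

```text
w13 [  0.3  -2.6 -39.7] [-2.6  0.5  0.5] [ 0.4 -0.2 -0.4 -0.2 -0.5 -2.1  0.7  3.2 -0.3 -0.8]
w14 [  0.3  -0.6 -32.5] [-6.9  0.5  0.1] [ 0.6 -0.6 -0.6 -0.5 -0.4 -0.3  0.3  1.3  0.1 -0. ]
w15 [  0.2  -0.5 -32.5] [-6.6  0.1  0. ] [ 1.2 -1.2 -1.1 -1.  -0.7  0.1  0.3  1.8  0.2  0.1]
```

```bash
python3 - <<'E'
import cv2
a=cv2.imread("pics/s14.png")
cv2.imwrite("pics/s14b.png",cv2.convertScaleAbs(cv2.resize(a[180:520,230:660],None,fx=1.8,fy=1.7),alpha=1.5,beta=0))
a=cv2.imread("pics/s10.png");b=cv2.resize(a[170:270,210:330],None,fx=6,fy=6,interpolation=cv2.INTER_CUBIC)
cv2.imwrite("pics/s10b.png",cv2.resize(b[180:520,230:660],None,fx=1.8,fy=1.7))
E
```

```text
(no output)
```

View pics/s14b.png

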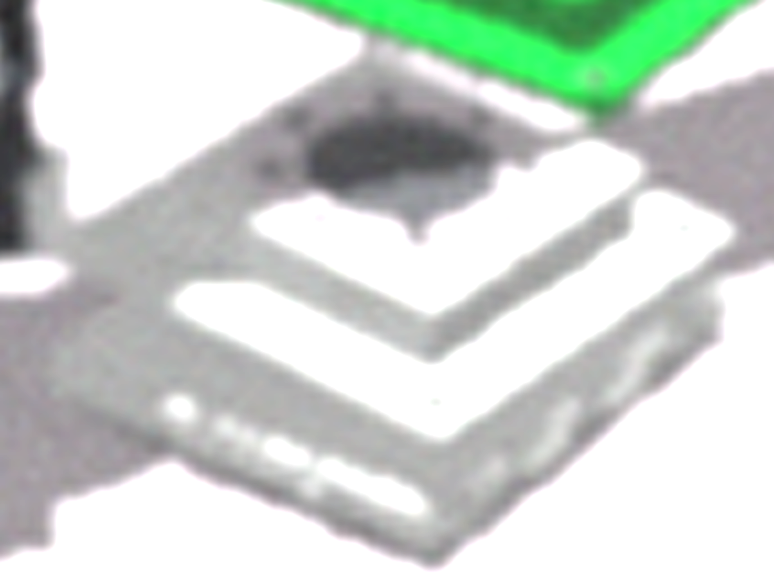

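View pics/s10b.png

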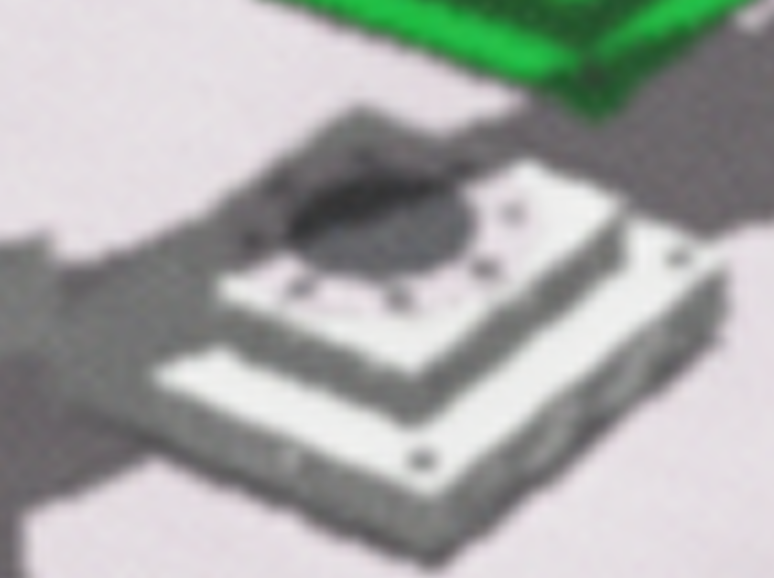

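The scene view suggests the far corner was already about 10 mm up in that picture, so I can't be sure the "far corner down" step counted. The 50 N grip resisted the pivot. I'll bring the cover back over the stack and loosen the grip so it pivots with the far corner down.

Call:
{"name": "step_arm", "arguments": {
  "series": [
    [0,0.33,-0.0,0],
    [0,0.33,0.5,0],
    [0,0.32,0.75,0],
    [0,0,0.75,0],
    [0,0,0,0]
  ]
}}

```text
t: 16.6
ee_pos: [566.7, -189.8, 58.7]
tool_rot: [-2.915, -1.169, 0.004]
force: [0.0, 0.6, -2.5]
width: 9.5
```

Call:
{"name": "step_arm", "arguments": {
  "series": [
    [0,0,0,0],
    [0,0,0,0],
    [0,0,0,0]
  ],
  "newtons": 20
}}

```text
t: 16.9
ee_pos: [567.9, -189.9, 60.8]
tool_rot: [2.916, 1.17, 0.001]
force: [-0.1, -0.1, -1.8]
width: 9.1
```

```bash
python3 - <<'E'
from h import *
from plant import eyes
o,c=wcap("w16");print(o["t"],o["ee_pos"],o["force"],o["width"])
c=eyes.capture("scene");cv2.imwrite("pics/s16.png",c["color"][:,:,::-1]);cv2.imwrite("pics/s16b.png",cv2.resize(c["color"][190:265,230:325,::-1],None,fx=8,fy=8,interpolation=cv2.INTER_CUBIC))
E
```

```text
16.9 [ 567.86662235 -189.87058496   60.7525478 ] [-0.11067208 -0.12915579 -1.80170631] 9.133462244446743
```

View pics/s16b.png

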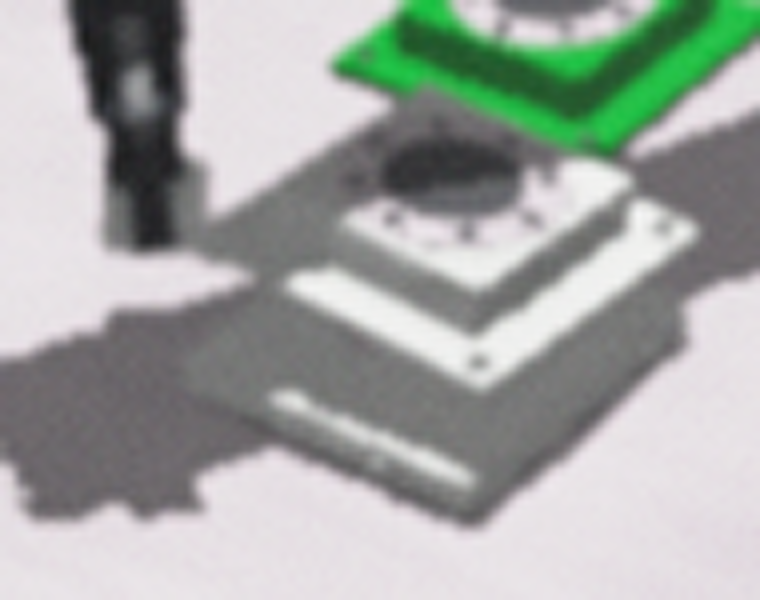

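View pics/w16.png

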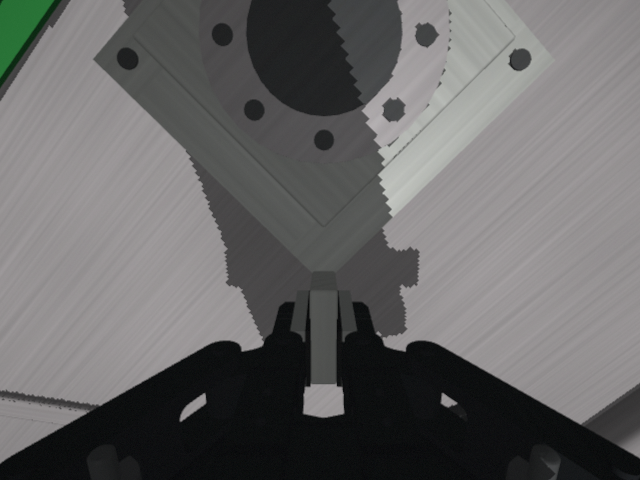

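```bash
python3 - <<'E'
from h import *
S=cam("scene")
m=np.array([[65,65,8],[-65,-65,8],[46,46,30],[-46,-46,30],[0,0,30]],float)
# corner identity: bottom & top-of-image corners are (+-,-+)
def model(sw):
    b=np.array([[65,-65,8],[46,-46,30]],float)*([1,1,1] if sw==0 else [-1,-1,1]);return b
def fit(name,z,f,off,p0,free):
    zz=un(z,f,off)
    best=None
    for sw in(0,1):
        b=model(sw)
        X=np.array([b[0],m[1],b[1],m[3],m[4]])
        def r(p):
            # tilt about axis perpendicular to diagonal
            al=p[3] if free else 0
            yawr=Rt.from_euler('z',p[2]); ax=np.array([-1,1,0])/2**.5 # rotating about this: lug up for which sign
            Rm=(yawr*Rt.from_rotvec(-ax*al)).as_matrix()
            return np.r_[(proj(S,X@Rm.T+[p[0],p[1],p[4]])-zz).ravel(),(p[2]+1.605)*60,0 if free else p[4]-22]
        s=least_squares(r,p0)
        if best is None or s.cost<best.cost: best=s;bw=sw;Xb=X
    p=best.x;al=p[3] if free else 0
    Rm=(Rt.from_euler('z',p[2])*Rt.from_rotvec(-np.array([-1,1,0])/2**.5*al)).as_matrix()
    print(name,bw,p.round(2),"tilt",np.degrees(al).round(1),"lugc",(Rm@[62,62,4]+[p[0],p[1],p[4]]).round(1),"far",(Rm@[-62,-62,4]+[p[0],p[1],p[4]]).round(1),best.fun.round(1))
z3=[[464,388],[686,208],[450,292],[606,172],[428,178]]
fit("seated0",z3,8,(230,200),[501,-120,-1.6,0,22],0)
fit("seated0f",z3,8,(230,200),[501,-120,-1.6,0,22],1)
fit("s16",[[485,390],[700,230],[482,292],[634,180],[453,176]],8,(230,190),[501,-120,-1.6,.1,40],1)
s14=np.array([[440,440],[735,232],[435,316],[642,168],[400,152]])/[1.8,1.7]+[230,180]
fit("s14",s14.tolist(),6,(210,170),[501,-120,-1.6,.1,40],1)
s10=np.array([[435,495],[728,262],[412,374],[626,205],[385,222]])/[1.8,1.7]+[230,180]
fit("s10",s10.tolist(),6,(210,170),[501,-120,-1.6,.1,30],1)
E
```

```text
seated0 1 [ 503.32 -117.27   -1.61    0.     21.98] tilt 0.0 lugc [ 562.9 -181.6   26. ] far [443.8 -52.9  26. ] [-0.1  0.5 -0.2 -0.5 -0.   0.2  0.3 -1.1 -0.   0.8 -0.3 -0. ]
seated0f 1 [ 5.0535e+02 -1.1705e+02 -1.6100e+00  5.0000e-02  2.4500e+01] tilt 2.7 lugc [ 565.  -180.9   32.6] far [445.5 -52.9  24.4] [-0.2  0.1 -0.4  0.3  0.2 -0.1  0.4 -0.7  0.1  0.4 -0.   0. ]
s16 1 [ 4.9885e+02 -1.1183e+02 -1.6000e+00  1.4000e-01  5.7330e+01] tilt 8.1 lugc [ 558.  -174.6   73.6] far [438.9 -48.3  49. ] [-0.1 -0.2  0.3  0.1 -0.4 -0.4  0.2  0.   0.1  0.6  0.3  0. ]
s14 1 [ 5.2927e+02 -9.5020e+01 -1.6000e+00  1.6000e-01  6.9860e+01] tilt 9.2 lugc [ 588.3 -157.5   87.8] far [469.4 -31.6  59.8] [-0.3 -0.3  0.3  0.2 -0.3 -0.9  0.6 -0.1 -0.3  1.2  0.3  0. ]
s10 1 [ 5.1068e+02 -1.1121e+02 -1.6000e+00  3.0000e-02  3.1030e+01] tilt 1.7 lugc [ 570.5 -175.1   37.6] far [450.7 -47.2  32.4] [-0.4 -0.   0.1 -0.2  0.2 -0.5  0.3  0.1 -0.2  0.6  0.1  0. ]
```

Call:
{"name": "step_arm", "arguments": {
  "series": [
    [0,0.2,0.5,0],
    [0,0.2,0.4,0],
    [0,0.1,0.3,0],
    [0,0,0.2,0],
    [0,0,0,0]
  ],
  "newtons": 40
}}

```text
t: 17.5
ee_pos: [570.8, -193.5, 45.9]
tool_rot: [-2.916, -1.169, 0.001]
force: [-0.0, -0.1, -2.1]
width: 9.5
```

Call:
{"name": "step_arm", "arguments": {
  "series": [
    [0,0,0.1,0],
    [0,0,0.1,0],
    [0,0,0.1,0],
    [0,0,0.1,0],
    [0,0,0,0]
  ]
}}

```text
t: 18.0
ee_pos: [571.2, -193.5, 42.4]
tool_rot: [2.916, 1.169, 0.0]
force: [-0.6, -0.7, 0.0]
width: 9.5
```

```bash
python3 - <<'E'
from h import *
from plant import eyes
o,c=wcap("w17");print(o["t"],o["ee_pos"],o["force"],o["ft_torque"],o["width"])
c=eyes.capture("scene");cv2.imwrite("pics/s17.png",c["color"][:,:,::-1]);cv2.imwrite("pics/s17b.png",cv2.resize(c["color"][190:265,230:325,::-1],None,fx=8,fy=8,interpolation=cv2.INTER_CUBIC))
E
```

```text
18.0 [ 571.15669981 -193.51086585   42.43195749] [-0.61168918 -0.68236696  0.03208742] [-0.10108126 -0.12404847 -0.00772162] 9.530171813183873
```

View pics/s17b.png

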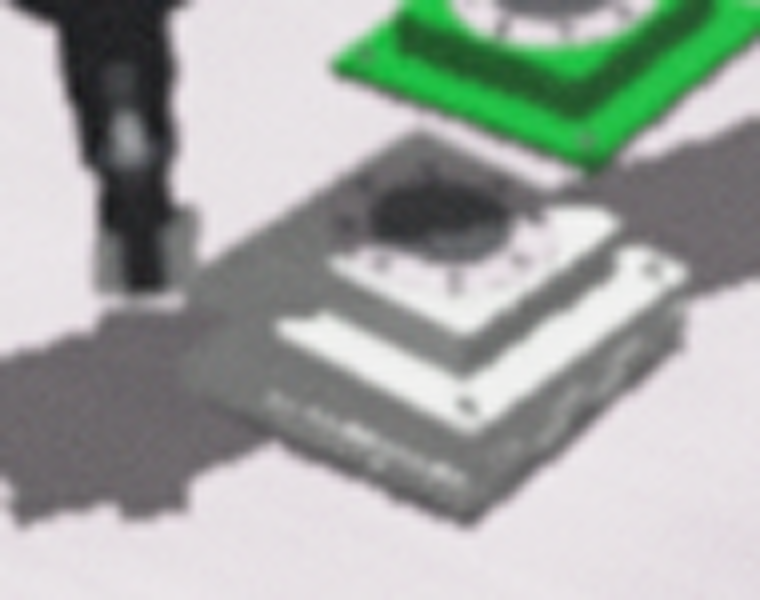

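View pics/w17.png

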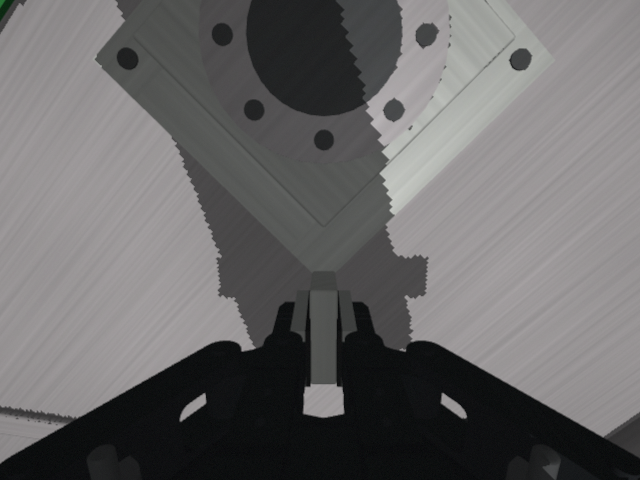

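Call:
{"name": "step_arm", "arguments": {
  "series": [
    [0,0.02,0.15,0],
    [0,0.02,0.15,0],
    [0,0.02,0.15,0],
    [0,0.02,0.15,0],
    [0,0,0,0]
  ]
}}

```text
t: 18.6
ee_pos: [572.7, -194.8, 37.5]
tool_rot: [2.915, 1.168, 0.003]
force: [-0.0, -0.8, 8.4]
width: 9.0
```

Call:
{"name": "step_arm", "arguments": {
  "series": [
    [0,0.05,0.2,0],
    [0,0.05,0.2,0],
    [0,0.05,0.2,0],
    [0,0.05,0.2,0],
    [0,0,0,0]
  ]
}}

```text
t: 19.1
ee_pos: [574.4, -196.7, 29.7]
tool_rot: [2.914, 1.168, 0.004]
force: [0.4, -2.2, 7.8]
width: 9.5
```

Call:
{"name": "step_arm", "arguments": {
  "series": [
    [0,0.05,0.2,0],
    [0,0.05,0.2,0],
    [0,0,0.2,0],
    [0,0,0.2,0],
    [0,0,0,0]
  ]
}}

```text
t: 19.6
ee_pos: [575.5, -197.8, 22.0]
tool_rot: [2.914, 1.167, 0.005]
force: [1.3, -3.8, 7.5]
width: 8.8
```

```bash
python3 - <<'E'
from h import *
from plant import eyes
o,c=wcap("w18");print(o["t"],o["ee_pos"],o["force"],o["ft_torque"],o["width"])
c=eyes.capture("scene");cv2.imwrite("pics/s18.png",c["color"][:,:,::-1]);cv2.imwrite("pics/s18b.png",cv2.resize(c["color"][190:265,230:325,::-1],None,fx=8,fy=8,interpolation=cv2.INTER_CUBIC))
E
```

```text
19.6 [ 575.52454355 -197.79716205   21.98720338] [ 1.27061241 -3.82020781  7.51776616] [-0.19252001 -0.25437752 -0.04885178] 8.768501365309175
```

View pics/s18b.png

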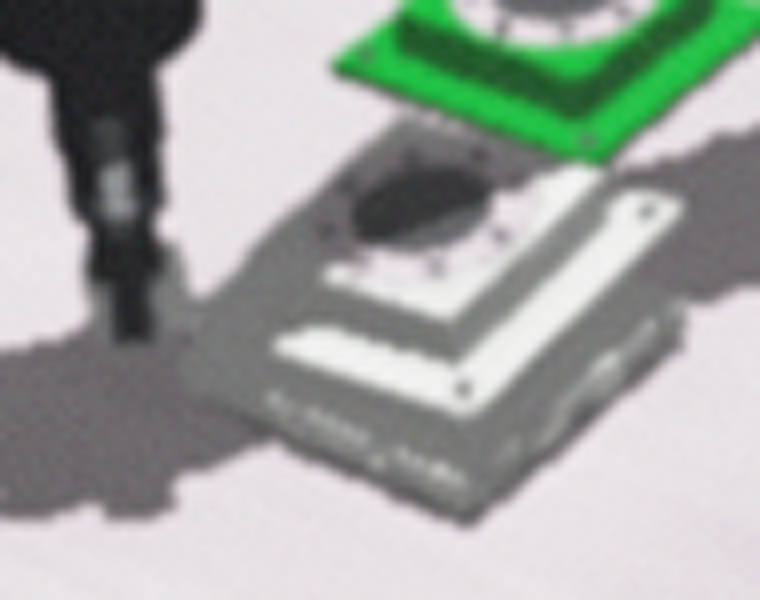

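View pics/w18.png

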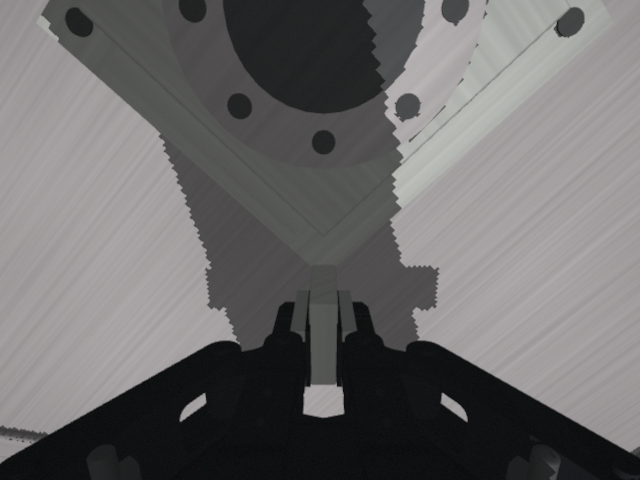

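Pressing at the lug tipped the cover over the pads: its lug corner is now low and its far corner is up. I'll let go, press it flat onto the stack from above, and peel again with a light grip so the lug can turn in the fingers.

Call:
{"name": "step_arm", "arguments": {
  "series": [
    [0,0,0,0],
    [0,0,0,0],
    [0,0,0,0],
    [0,0,0,0],
    [0,0,0,0]
  ],
  "grip": -1
}}

```text
t: 20.2
ee_pos: [573.6, -196.1, 20.3]
tool_rot: [-2.916, -1.17, 0.0]
force: [0.5, -1.0, -0.8]
width: 80.4
```

Call:
{"name": "step_arm", "arguments": {
  "series": [
    [0,0,-2,0],
    [0,0,-4,0],
    [0,0,-4,0],
    [0,0,-2,0],
    [0,0,0,0]
  ]
}}

```text
t: 20.7
ee_pos: [575.5, -197.0, 143.8]
tool_rot: [2.913, 1.168, 0.007]
force: [0.8, 0.1, -0.7]
width: 85.4
```

```bash
python3 - <<'E'
from h import *
from plant import eyes
o,c=wcap("w19");print(o["t"],o["ee_pos"],o["force"],o["ft_torque"],o["width"])
c=eyes.capture("scene");cv2.imwrite("pics/s19.png",c["color"][:,:,::-1]);cv2.imwrite("pics/s19b.png",cv2.resize(c["color"][190:265,230:325,::-1],None,fx=8,fy=8,interpolation=cv2.INTER_CUBIC))
E
```

```text
20.7 [ 575.51722584 -196.96710152  143.84209309] [ 0.78012551  0.09928369 -0.71916575] [-0.00388888  0.00258458 -0.04836365] 85.38137783336154
```

View pics/s19b.png

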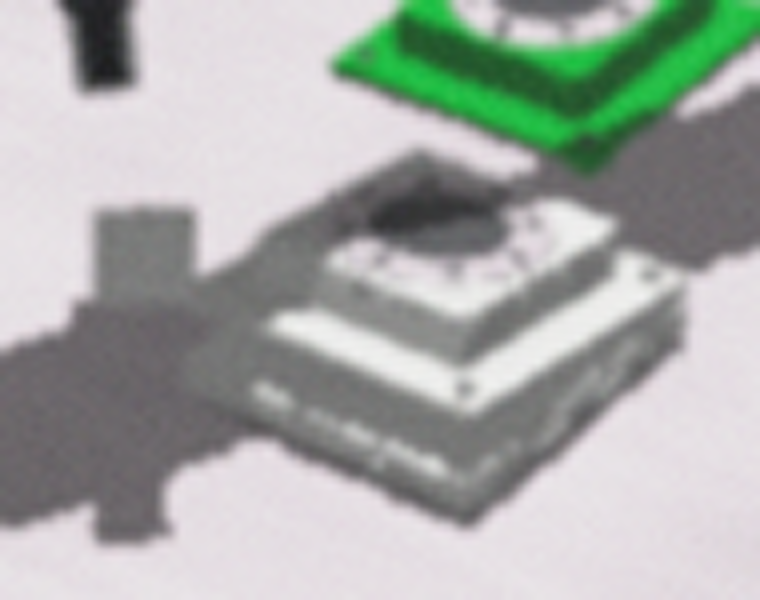

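View pics/w19.png

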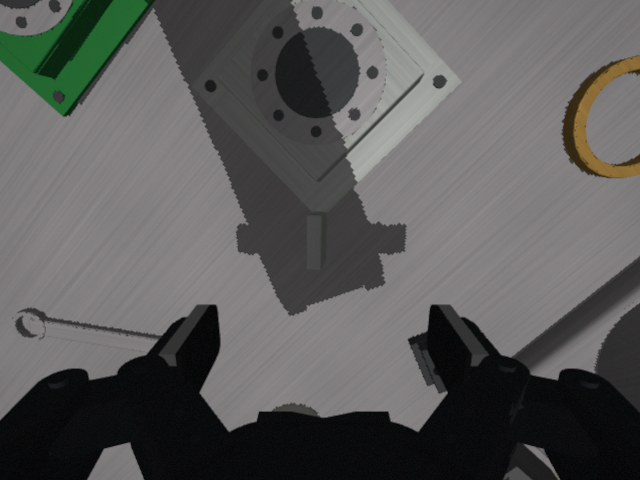

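Once released, the cover settled with its far corner down and the lug side up. The lug's top edge is at about (145,208) in the crop, against (137,280) when seated. I'll measure this pose.

```bash
python3 - <<'E'
from h import *
S=cam("scene");o,c=pickle.load(open("w19.pkl","rb"))
# scene pts: bottom corner, far(right) corner, raised bottom, raised far, circle centre, lug top mid
zs=un([[465,412],[686,282],[460,322],[616,222],[437,219],[143,208]],8,(230,190))
Xs=np.array([[-65,65,8],[-65,-65,8],[-46,46,30],[-46,-46,30],[0,0,30],[75,75,38]],float)
# wrist pts: image-right corner, circle centre, lug top centre, raised lug corner, lug-top near end, far end, left corner
zw=np.array([[462,81],[318,72],[315,242],[319,181],[315,215],[314,270]])
a=1/2**.5
Xw=np.array([[-65,65,8],[0,0,30],[75,75,38],[46,46,30],[88*a,88*a,38],[124*a,124*a,38]])
def pose(p): return Rt.from_euler('z',p[2])*Rt.from_rotvec([p[3],p[4],0])
def r(p):
    Rm=pose(p).as_matrix();t=p[[0,1,5]]
    return np.r_[(proj(S,Xs@Rm.T+t)-zs).ravel(),(wproj(o,c,Xw@Rm.T+t)-zw).ravel()*.5]
s=least_squares(r,[503,-118,-1.6,0,0,30],loss='soft_l1');p=s.x;Rm=pose(p).as_matrix();t=p[[0,1,5]]
print(p.round(2),s.fun.round(1))
for n,X in dict(lug=[75,75,28],lugc=[62,62,4],far=[-62,-62,4],bot=[-62,62,4],top=[62,-62,4]).items(): print(n,(Rm@X+t).round(1))
L=Rm@[75,75,28]+t;print("tool",Rt.from_rotvec(o["tool_rot"]).as_matrix().T@(L-o["ee_pos"]))
E
```

```text
[ 5.0097e+02 -1.1811e+02 -1.6000e+00  1.6000e-01 -2.0000e-02  3.3910e+01] [ 0.3  0.6  0.1 -0.4  0.1 -0.1  0.3  0.6  0.1  1.1 -0.7  0.3  0.1 -0.3
  0.2 -0.5 -0.2  1.  -1.1 -1.   0.   0.3  0.1  0.7]
lug [ 567.8 -194.6   75.3]
lugc [ 559.3 -181.9   49.2]
far [441.4 -54.1  26.5]
bot [563.7 -58.   46.4]
top [ 436.9 -178.    29.3]
tool [-4.18486679 -7.31348007 68.48846859]
```

The lug corner is 23 mm up and the far corner is down (0.5 mm). I'll regrip the lug here and peel from this state.

Call:
{"name": "step_arm", "arguments": {
  "series": [
    [-0.4,-0.6,2.5,0],
    [0,0,2.5,0],
    [0,0,2,0],
    [0,0,0,0],
    [0,0,0,0]
  ]
}}

```text
t: 21.3
ee_pos: [566.0, -194.7, 69.8]
tool_rot: [-2.915, -1.169, 0.003]
force: [0.1, 0.4, 0.2]
width: 85.6
```

```bash
python3 - <<'E'
from h import *
o,c=wcap("w20");print(o["t"],o["ee_pos"],o["force"])
E
```

```text
21.3 [ 566.02120771 -194.68922128   69.78312796] [0.06786874 0.4140999  0.22087328]
```

View pics/w20.png

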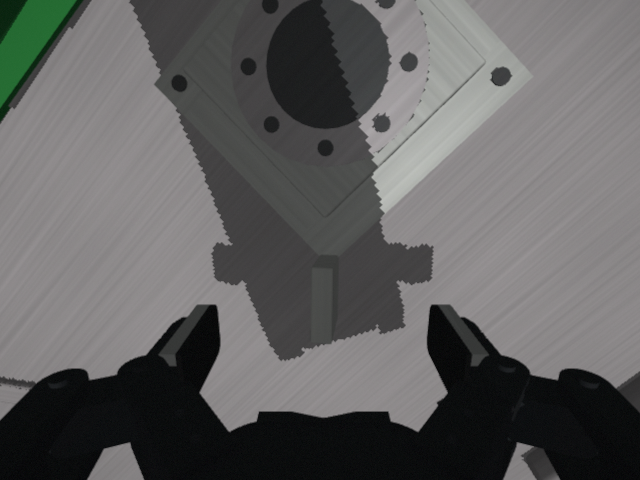

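Call:
{"name": "step_arm", "arguments": {
  "series": [
    [0,0,1.5,0],
    [0,0,1.4,0],
    [0,0,0,0],
    [0,0,0,0]
  ]
}}

```text
t: 21.75
ee_pos: [566.3, -194.7, 41.0]
tool_rot: [-2.915, -1.169, 0.002]
force: [0.8, -0.6, 0.1]
width: 85.0
```

Call:
{"name": "step_arm", "arguments": {
  "series": [
    [0,0,0,0],
    [0,0,0,0],
    [0,0,0,0],
    [0,0,0,0],
    [0,0,0,0]
  ],
  "grip": 1,
  "newtons": 25
}}

```text
t: 22.25
ee_pos: [566.8, -194.7, 41.6]
tool_rot: [2.916, 1.17, 0.0]
force: [0.1, -0.2, 0.9]
width: 12.3
```

Call:
{"name": "step_arm", "arguments": {
  "series": [
    [0,0,0,0],
    [0,0,0,0],
    [0,0,0,0]
  ]
}}

```text
t: 22.55
ee_pos: [566.8, -194.5, 41.4]
tool_rot: [-2.916, -1.17, -0.0]
force: [0.6, 0.8, -0.7]
width: 9.8
```

```bash
python3 - <<'E'
from h import *
from plant import eyes
o,c=wcap("w21");print(o["t"],o["ee_pos"],o["force"],o["ft_torque"],o["width"])
c=eyes.capture("scene");cv2.imwrite("pics/s21.png",c["color"][:,:,::-1]);cv2.imwrite("pics/s21b.png",cv2.resize(c["color"][190:265,230:325,::-1],None,fx=8,fy=8,interpolation=cv2.INTER_CUBIC))
E
```

```text
22.55 [ 566.7544375  -194.47384896   41.3629295 ] [ 0.64566859  0.79927485 -0.73356258] [ 0.2034089  -0.21324572 -0.0926315 ] 9.78713465611242
```

View pics/s21b.png

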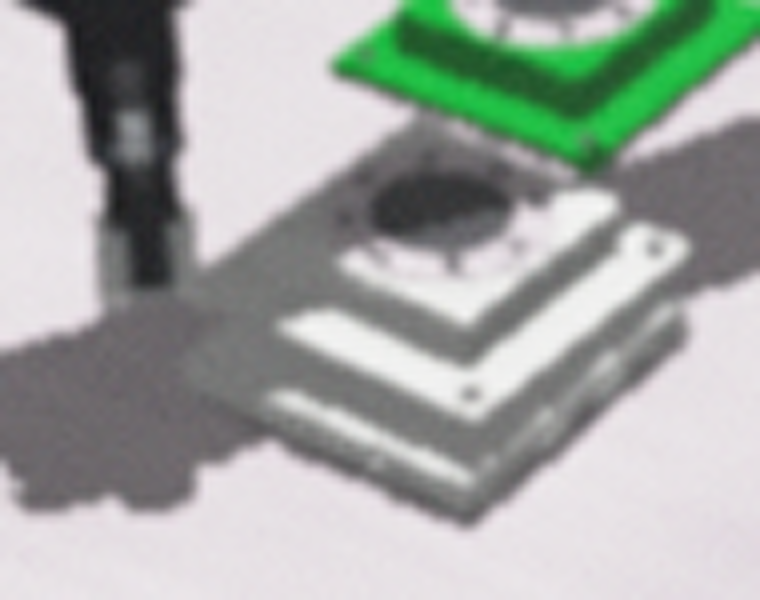

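View pics/w21.png

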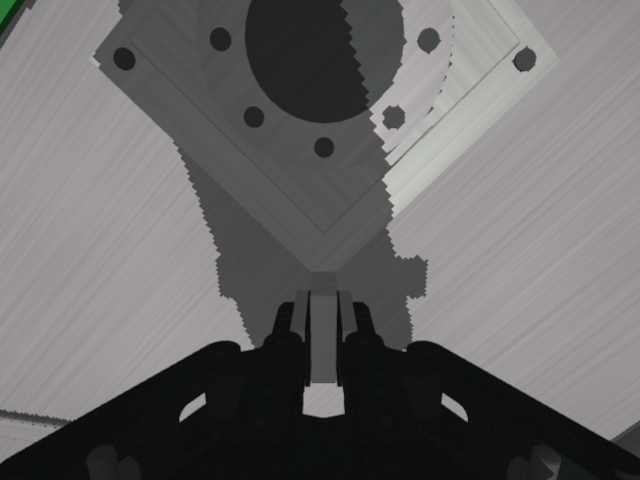

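Closing on the leaning fin straightened it sideways and lifted the far corner. So I'll do the full job: release, press the cover flat from above with shut fingers, then peel with a light grip.

Call:
{"name": "step_arm", "arguments": {
  "series": [
    [0,0,0,0],
    [0,0,0,0],
    [0,0,0,0],
    [0,0,0,0],
    [0,0,0,0]
  ],
  "grip": -1
}}

```text
t: 23.15
ee_pos: [566.7, -194.8, 41.5]
tool_rot: [2.916, 1.169, -0.0]
force: [0.4, -0.2, -0.6]
width: 80.9
```

Call:
{"name": "step_arm", "arguments": {
  "series": [
    [0,0,-3,0],
    [0,0,-4,0],
    [0,0,-4,0],
    [0,-2,-1,0],
    [0.2,-3,0,0]
  ]
}}

```text
t: 23.65
ee_pos: [534.7, -158.7, 163.8]
tool_rot: [2.914, 1.165, 0.005]
force: [0.1, 0.7, -1.0]
width: 85.3
```

Call:
{"name": "step_arm", "arguments": {
  "series": [
    [0.2,-3,0,0],
    [0.2,-2,0,0],
    [0,0,0,0],
    [0,0,0,0],
    [0,0,0,0]
  ],
  "grip": 1
}}

```text
t: 24.15
ee_pos: [502.4, -119.1, 161.6]
tool_rot: [2.916, 1.168, 0.0]
force: [0.1, -0.5, 0.2]
width: 12.1
```

Call:
{"name": "step_arm", "arguments": {
  "series": [
    [0,0,2,0],
    [0,0,2,0],
    [0,0,2,0],
    [0,0,0,0]
  ]
}}

```text
t: 24.55
ee_pos: [500.5, -119.0, 99.2]
tool_rot: [-2.916, -1.167, 0.007]
force: [-0.1, -0.2, -0.0]
width: -0.4
```

```bash
python3 - <<'E'
from h import *
from plant import eyes
o,c=wcap("w22");print(o["t"],o["ee_pos"],o["force"],o["ft_torque"],o["width"])
c=eyes.capture("scene");cv2.imwrite("pics/s22.png",c["color"][:,:,::-1]);cv2.imwrite("pics/s22b.png",cv2.resize(c["color"][190:265,230:325,::-1],None,fx=8,fy=8,interpolation=cv2.INTER_CUBIC))
E
```

```text
24.55 [ 500.4694595  -119.04580909   99.1562079 ] [-0.13794217 -0.2412781  -0.00725051] [-0.04382169  0.05671915  0.01239049] -0.3544792048329112
```

View pics/s22b.png

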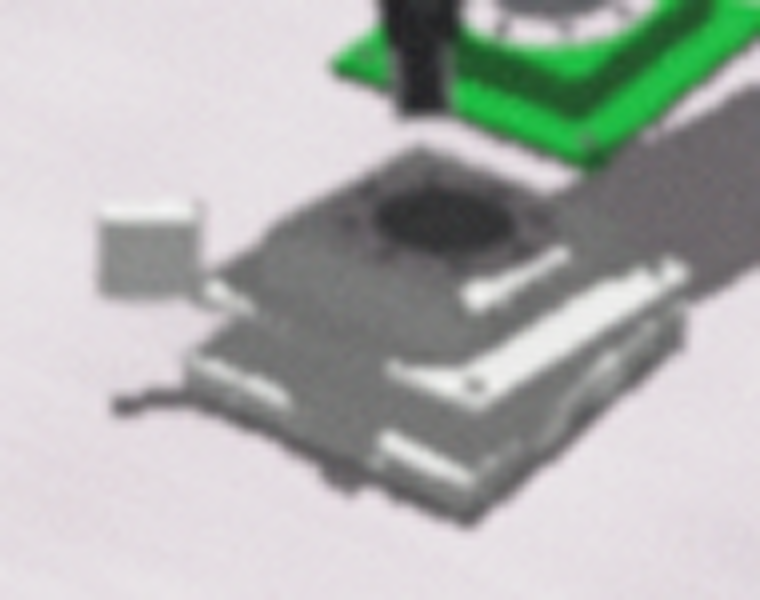

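View pics/w22.png

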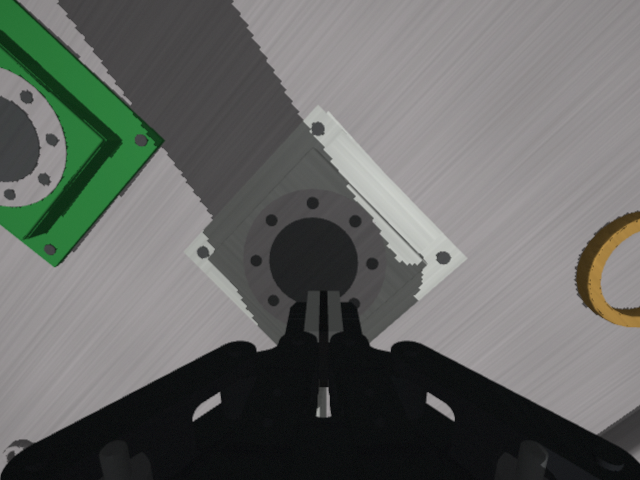

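```bash
python3 - <<'E'
from h import *
o,c=pickle.load(open("w22.pkl","rb"));R=Rt.from_rotvec(o["tool_rot"]).as_matrix()
for z in(60,68): 
    P=wback(o,c,313,258,z);print(P,R.T@(P-o["ee_pos"]))
E
```

```text
[ 492.27088089 -118.89237271   60.        ] [-5.67061504 -5.68332556 39.19174386]
[ 490.61538383 -116.77832208   68.        ] [-5.44188033 -8.37321238 31.19661598]
```

Call:
{"name": "step_arm", "arguments": {
  "series": [
    [0,0,2,0],
    [0,0,2,0],
    [0,0,0.5,0],
    [0,0,0.3,0],
    [0,0,0,0]
  ]
}}

```text
t: 25.15
ee_pos: [502.5, -118.5, 54.2]
tool_rot: [2.915, 1.169, 0.001]
force: [0.3, -1.0, 0.6]
width: -0.2
```

Call:
{"name": "step_arm", "arguments": {
  "series": [
    [0,0,0.3,0],
    [0,0,0.3,0],
    [0,0,0,0]
  ]
}}

```text
t: 25.45
ee_pos: [503.6, -118.4, 49.4]
tool_rot: [2.915, 1.169, 0.005]
force: [-4.5, 1.7, 18.6]
width: -0.3
```

Call:
{"name": "step_arm", "arguments": {
  "series": [
    [0,0,0.2,0],
    [0,0,0.2,0],
    [0,0,0,0]
  ]
}}

```text
t: 25.75
ee_pos: [504.7, -118.5, 48.1]
tool_rot: [-2.916, -1.169, -0.009]
force: [-15.8, 4.0, 52.8]
width: -0.2
```

Call:
{"name": "step_arm", "arguments": {
  "series": [
    [0,0,0.2,0],
    [0,0,0.2,0],
    [0,0,0,0]
  ]
}}

```text
t: 26.05
ee_pos: [506.0, -118.5, 47.0]
tool_rot: [-2.915, -1.168, -0.013]
force: [-28.2, 7.2, 90.2]
width: 0.0
```

```bash
python3 - <<'E'
from h import *
from plant import eyes
o,c=wcap("w23");print(o["t"],o["ee_pos"],o["force"],o["ft_torque"],o["width"])
c=eyes.capture("scene");cv2.imwrite("pics/s23.png",c["color"][:,:,::-1]);cv2.imwrite("pics/s23b.png",cv2.resize(c["color"][190:265,230:325,::-1],None,fx=8,fy=8,interpolation=cv2.INTER_CUBIC))
E
```

```text
26.05 [ 505.96139905 -118.53471244   46.98288048] [-28.18991793   7.17574973  90.18000607] [1.56891322 5.83859928 0.01982458] 0.026525806004726055
```

View pics/s23b.png

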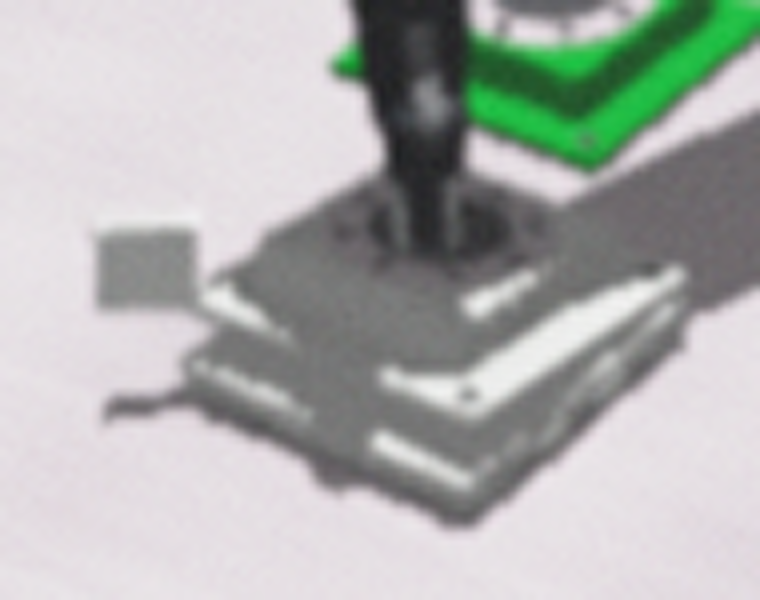

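The press reached 90 N with the cover jammed askew on the core, so I'll back off at once. The cover sits about 4 mm off line. I'll regrip the lug, realign, set it down square, and then press gently.

Call:
{"name": "step_arm", "arguments": {
  "series": [
    [0,0,-1,0],
    [0,0,-3,0],
    [0,0,-4,0],
    [0,0,-2,0],
    [0,0,0,0]
  ],
  "grip": -1
}}

```text
t: 26.65
ee_pos: [504.1, -118.5, 142.7]
tool_rot: [2.914, 1.169, 0.009]
force: [0.6, 0.1, -0.4]
width: 72.2
```

Call:
{"name": "step_arm", "arguments": {
  "series": [
    [0,3,0,0],
    [0,3,0,0],
    [0,3,0,0],
    [0,0,0,0]
  ]
}}

```text
t: 27.05
ee_pos: [565.2, -186.2, 138.3]
tool_rot: [2.915, 1.165, -0.003]
force: [-1.1, -0.8, 0.2]
width: 85.3
```

```bash
python3 - <<'E'
from h import *
from plant import eyes
o,c=wcap("w24");print(o["t"],o["ee_pos"],o["force"],o["ft_torque"],o["width"])
c=eyes.capture("scene");cv2.imwrite("pics/s24.png",c["color"][:,:,::-1]);cv2.imwrite("pics/s24b.png",cv2.resize(c["color"][190:265,230:325,::-1],None,fx=8,fy=8,interpolation=cv2.INTER_CUBIC))
E
```

```text
27.05 [ 565.15816414 -186.16344114  138.32857562] [-1.12128185 -0.77099385  0.24178554] [ 0.02375768  0.05323401 -0.00086987] 85.27946139487108
```

View pics/s24b.png

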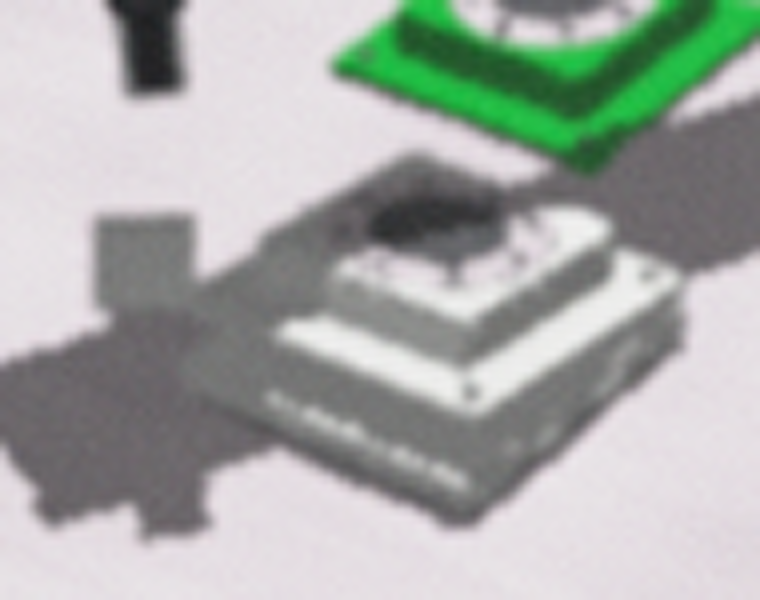

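View pics/w24.png

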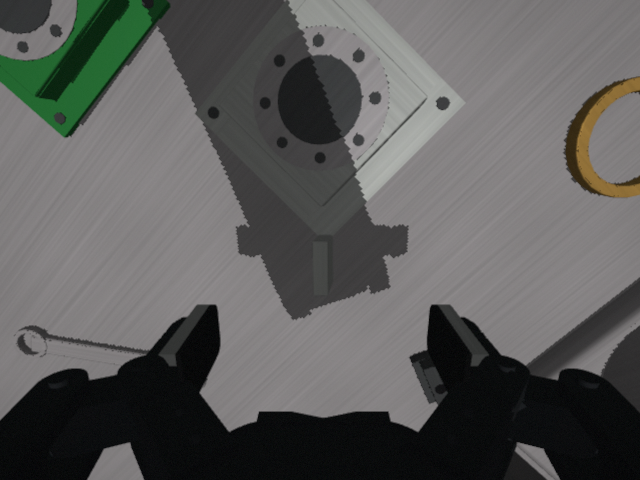

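```bash
python3 - <<'E'
from h import *
o,c=pickle.load(open("w24.pkl","rb"));R=Rt.from_rotvec(o["tool_rot"]).as_matrix()
P=wback(o,c,321,268,82);print(P,R.T@(P-o["ee_pos"]),(wback(o,c,313.5,242,82)-wback(o,c,327.5,242,82)))
E
```

```text
[ 569.10611946 -192.02998029   82.        ] [-1.05568309  6.89170619 56.34093524] [-6.39664383 -6.09099947  0.        ]
```

Call:
{"name": "step_arm", "arguments": {
  "series": [
    [-0.1,0.6,3.5,0],
    [0,0,3.5,0],
    [0,0,2.5,0],
    [0,0,0.3,0],
    [0,0,0,0]
  ]
}}

```text
t: 27.65
ee_pos: [567.0, -187.6, 41.4]
tool_rot: [-2.915, -1.17, 0.001]
force: [0.3, 0.2, 1.3]
width: 85.3
```

Call:
{"name": "step_arm", "arguments": {
  "series": [
    [0,0,0,0],
    [0,0,0,0],
    [0,0,0,0],
    [0,0,0,0],
    [0,0,0,0]
  ],
  "grip": 1,
  "newtons": 20
}}

```text
t: 28.15
ee_pos: [567.7, -188.3, 41.8]
tool_rot: [2.916, 1.169, 0.001]
force: [-0.9, 1.0, -0.2]
width: 12.2
```

Call:
{"name": "step_arm", "arguments": {
  "series": [
    [0,0,0,0],
    [0,0,0,0]
  ]
}}

```text
t: 28.35
ee_pos: [568.0, -188.6, 41.6]
tool_rot: [2.915, 1.169, 0.001]
force: [3.3, -0.7, -1.3]
width: 10.0
```

```bash
python3 - <<'E'
from h import *
from plant import eyes
o,c=wcap("w25");print(o["t"],o["ee_pos"],o["force"],o["ft_torque"],o["width"])
c=eyes.capture("scene");cv2.imwrite("pics/s25.png",c["color"][:,:,::-1]);cv2.imwrite("pics/s25b.png",cv2.resize(c["color"][190:265,230:325,::-1],None,fx=8,fy=8,interpolation=cv2.INTER_CUBIC))
E
```

```text
28.35 [ 567.99461156 -188.64287677   41.58101672] [ 3.30348297 -0.74068266 -1.31548206] [-0.36124671 -0.62006961 -0.05560919] 9.987751042832157
```

View pics/s25b.png

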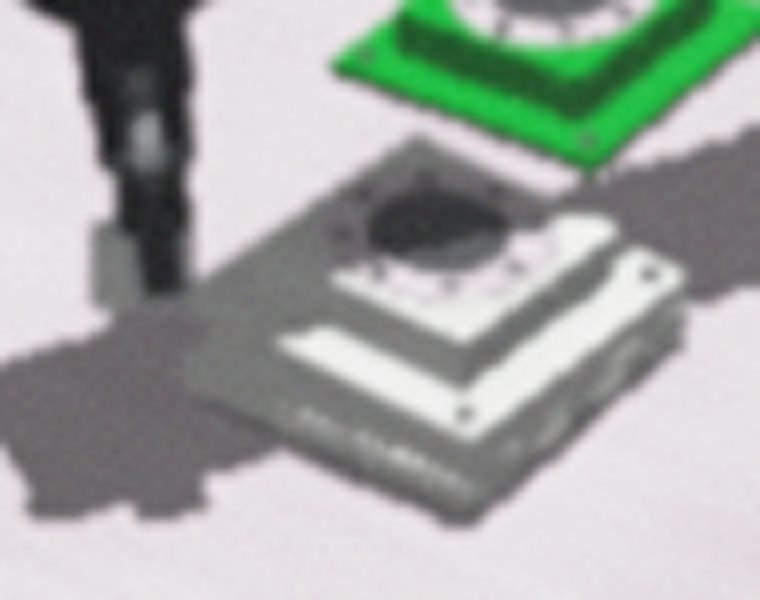

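View pics/w25.png

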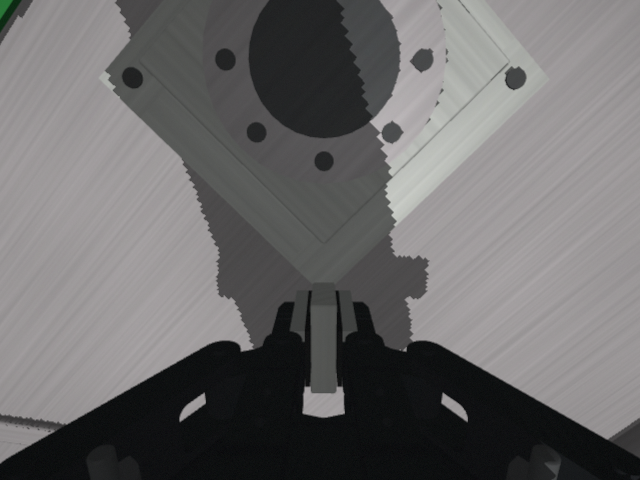

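```bash
cat > fit2.py <<'E'
from h import *
S=cam("scene");a=1/2**.5
Xs=np.array([[-65,65,8],[-65,-65,8],[-46,46,30],[-46,-46,30],[0,0,30]],float)
# wrist: right corner, left corner, raised lug corner, fin near end, fin far end, hole circle ignored
Xw=np.array([[-65,65,8],[65,-65,8],[46,46,30],[88*a,88*a,38],[124*a,124*a,38]])
def pose(p): return Rt.from_euler('z',p[2])*Rt.from_rotvec([p[3],p[4],0])
def fit(w,zs,zw):
    o,c=pickle.load(open(w+".pkl","rb"));zs=un(zs,8,(230,190));zw=np.array(zw)
    def r(p):
        Rm=pose(p).as_matrix();t=p[[0,1,5]]
        return np.r_[(proj(S,Xs@Rm.T+t)-zs).ravel(),(wproj(o,c,Xw@Rm.T+t)-zw).ravel()*.5]
    s=least_squares(r,[503,-118,-1.6,0,0,30],loss='soft_l1');p=s.x;Rm=pose(p).as_matrix();t=p[[0,1,5]]
    print(w,p.round(2),s.fun.round(1))
    print("tilt",np.degrees(np.arccos(Rm[2,2])).round(1),{n:(Rm@X+t).round(1).tolist() for n,X in dict(lug=[75,75,28],lugc=[62,62,4],far=[-62,-62,4],bot=[-62,62,4],top=[62,-62,4]).items()})
if __name__=="__main__":
    fit("w25",[[466,440],[686,272],[464,343],[617,230],[439,230]],[[548,79],[102,75],[324,243],[323,303],[323,392]])
    fit("w17",[[470,434],[690,270],[465,333],[618,224],[440,220]],[[553,60],[97,60],[324,226],[323,290],[323,383]])
    fit("w21",[[475,418],[688,242],[470,322],[618,204],[441,209]],[[558,60],[95,60],[324,232],[323,292],[323,383]])
E
python3 fit2.py
```

```text
w25 [ 5.0202e+02 -1.1816e+02 -1.6000e+00  7.0000e-02 -6.0000e-02  3.2470e+01] [ 0.   0.4 -0.2  0.5 -0.7  0.3 -0.3 -0.1 -0.6  0.9  0.1 -0.5 -0.1 -0.
 -0.1 -0.7  0.1  1.2 -0.2 -0.2]
tilt 5.4 {'lug': [572.5, -193.2, 70.3], 'lugc': [561.6, -181.4, 44.7], 'far': [441.9, -54.4, 28.2], 'bot': [565.5, -57.8, 36.9], 'top': [437.9, -178.0, 36.0]}
w17 [ 5.0071e+02 -1.1889e+02 -1.5900e+00  9.0000e-02 -8.0000e-02  3.4640e+01] [-0.2  0.1 -0.7  0.3 -0.4  0.4 -0.2  0.  -0.5  1.1 -0.  -0.7  0.1 -0.4
 -0.3 -0.1  0.1  0.7  0.  -0. ]
tilt 6.8 {'lug': [570.9, -192.9, 74.9], 'lugc': [560.4, -181.6, 48.9], 'far': [440.3, -55.6, 28.3], 'bot': [563.8, -58.0, 39.4], 'top': [437.0, -179.2, 37.8]}
w21 [ 4.9658e+02 -1.1985e+02 -1.5900e+00  5.0000e-02 -3.0000e-02  3.6330e+01] [-0.4  0.5  0.   1.  -1.2  0.3 -0.2  0.1 -0.7  1.2  0.2 -0.7 -0.2 -0.1
 -0.3 -0.5  0.   2.  -0.  -0.3]
tilt 3.5 {'lug': [568.2, -195.6, 70.6], 'lugc': [556.8, -183.1, 45.6], 'far': [436.0, -56.4, 35.1], 'bot': [559.7, -59.1, 41.7], 'top': [433.0, -180.3, 38.9]}
```

The joint fit to both cameras puts the lug corner at 44.7 (needs over 41) and the far corner at 28.2 (needs under 32) right now. The same fit gives 48.9 and 28.3 for the earlier w17 picture. I'll keep peeling gently from here with the light grip.

Call:
{"name": "step_arm", "arguments": {
  "series": [
    [0,-0.05,-0.2,0],
    [0,-0.06,-0.2,0],
    [0,-0.06,-0.2,0],
    [0,-0.07,-0.2,0],
    [0,0,0,0]
  ]
}}

```text
t: 28.95
ee_pos: [565.3, -186.3, 49.5]
tool_rot: [-2.915, -1.17, 0.001]
force: [-0.9, -0.2, -2.3]
width: 9.8
```

```bash
python3 - <<'E'
from h import *
from plant import eyes
o,c=wcap("w26");print(o["t"],o["ee_pos"],o["force"],o["ft_torque"],o["width"])
c=eyes.capture("scene");cv2.imwrite("pics/s26.png",c["color"][:,:,::-1]);cv2.imwrite("pics/s26b.png",cv2.resize(c["color"][190:265,230:325,::-1],None,fx=8,fy=8,interpolation=cv2.INTER_CUBIC))
E
```

```text
28.95 [ 565.31019992 -186.29984299   49.46725554] [-0.85348072 -0.16553386 -2.27571034] [-0.13863465 -0.15143403  0.03378148] 9.753338327804371
```

View pics/s26b.png

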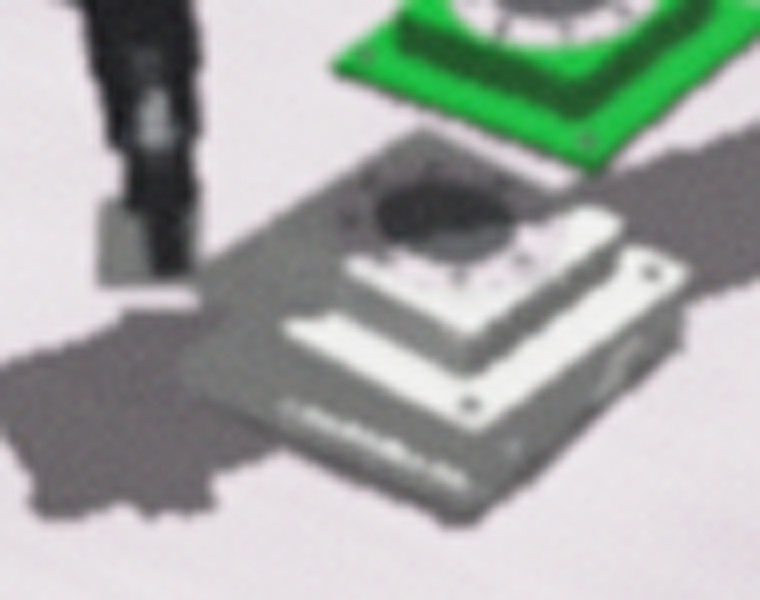

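View pics/w26.png

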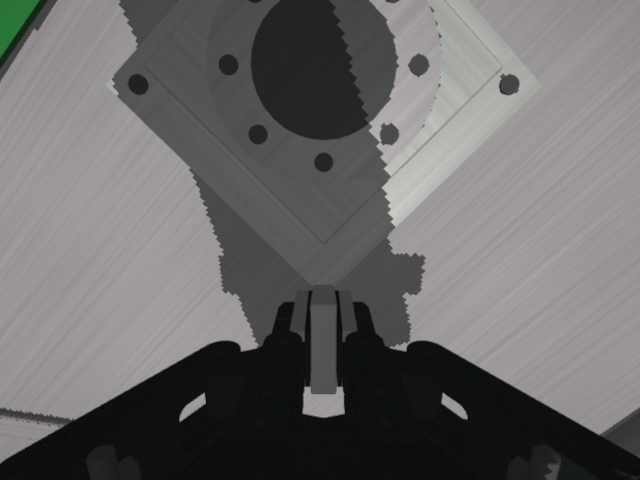

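```bash
python3 - <<'E'
from fit2 import *
fit("w26",[[475,430],[690,270],[466,333],[622,222],[445,220]],[[540,86],[108,83],[323,243],[323,305],[323,393]])
E
```

```text
w26 [ 5.0064e+02 -1.1785e+02 -1.6000e+00  9.0000e-02 -9.0000e-02  3.6300e+01] [-0.6  0.4 -0.4  0.3 -0.2  0.2 -0.3  0.2 -0.7  0.8  0.1 -0.7 -0.2 -0.1
  0.1 -0.1 -0.   0.3 -0.2 -0.1]
tilt 7.3 {'lug': [570.5, -191.6, 77.6], 'lugc': [560.1, -180.6, 51.5], 'far': [440.4, -54.4, 29.1], 'bot': [563.9, -57.1, 40.5], 'top': [436.7, -177.8, 40.0]}
```

The lug corner is now 25 mm up and the far corner about 3 mm up, with 7° of tilt held by the fingers. That is a clear peel. I'll firm up the grip and lift clear.

Call:
{"name": "step_arm", "arguments": {
  "series": [
    [0,0,0,0],
    [0,0,0,0],
    [0,-0.1,-0.3,0],
    [0,-0.1,-0.4,0],
    [0,-0.1,-0.5,0]
  ],
  "newtons": 60
}}

```text
t: 29.55
ee_pos: [563.7, -184.4, 61.8]
tool_rot: [-2.916, -1.169, 0.0]
force: [-0.2, -0.4, -2.0]
width: 9.0
```

Call:
{"name": "step_arm", "arguments": {
  "series": [
    [0,0,-1,0],
    [0,0,-1.5,0],
    [0,0,-2,0],
    [0,0,-2,0],
    [0,0,0,0]
  ],
  "newtons": 100
}}

```text
t: 30.05
ee_pos: [565.7, -185.3, 130.2]
tool_rot: [2.913, 1.168, 0.008]
force: [0.5, 0.3, -1.4]
width: 8.0
```

```bash
python3 - <<'E'
from h import *
from plant import eyes
o,c=wcap("w27");print(o["t"],o["ee_pos"],o["force"],o["ft_torque"],o["width"])
c=eyes.capture("scene");cv2.imwrite("pics/s27.png",c["color"][:,:,::-1]);cv2.imwrite("pics/s27b.png",cv2.resize(c["color"][150:270,220:340,::-1],None,fx=5,fy=5,interpolation=cv2.INTER_CUBIC))
E
```

```text
30.05 [ 565.72160129 -185.28765687  130.23810901] [ 0.48304555  0.3070856  -1.44239943] [-0.14732847 -0.16026523  0.01273943] 7.980857982029466
```

View pics/s27b.png

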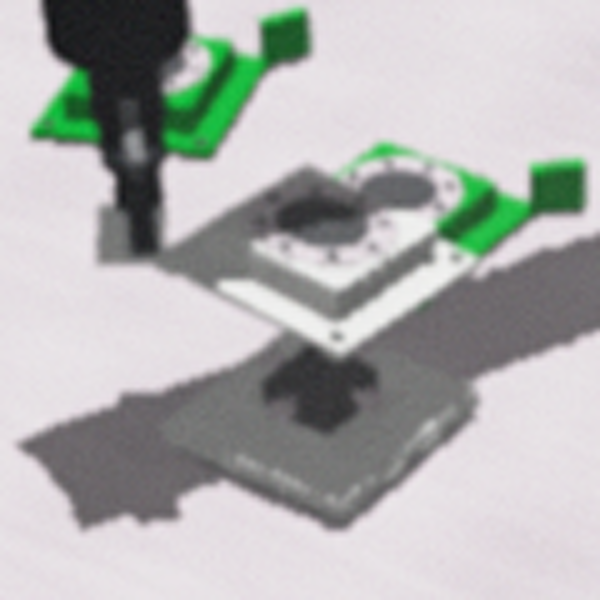

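View pics/w27.png

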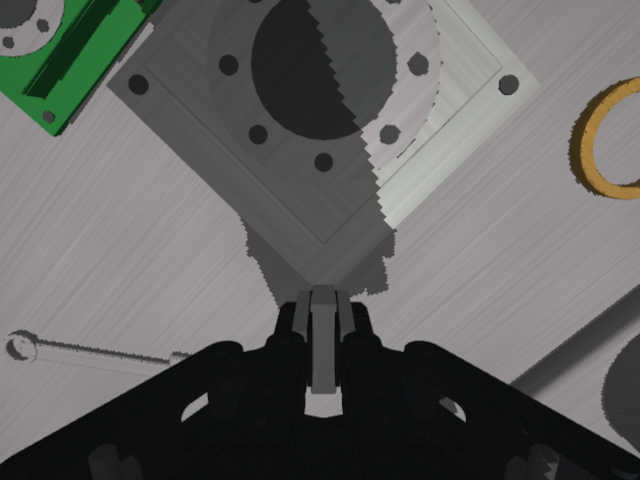

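Call:
{"name": "step_arm", "arguments": {
  "series": [
    [0,0,-1,0],
    [0.6,-0.3,-1,0],
    [1.2,-0.6,-1,0],
    [1.8,-0.9,-0.7,0],
    [2,-1,-0.6,0]
  ]
}}

```text
t: 30.65
ee_pos: [585.7, -124.1, 170.6]
tool_rot: [2.916, 1.169, 0.001]
force: [0.6, -0.2, -1.1]
width: 8.0
```

Call:
{"name": "step_arm", "arguments": {
  "series": [
    [2,-1,0,0],
    [2,-1,0,0],
    [2,-1,0,0],
    [2,-1,0,0],
    [2,-1,0,0]
  ]
}}

```text
t: 31.15
ee_pos: [623.2, -17.7, 170.0]
tool_rot: [-2.915, -1.171, -0.0]
force: [0.3, -1.1, -2.8]
width: 8.1
```

Call:
{"name": "step_arm", "arguments": {
  "series": [
    [1.3,-0.6,0,0],
    [0.6,-0.2,0,0],
    [0.3,0,0,0],
    [0,0,0,0],
    [0,0,0,0]
  ]
}}

```text
t: 31.65
ee_pos: [632.8, -0.6, 169.5]
tool_rot: [2.916, 1.167, -0.0]
force: [0.2, -0.6, -2.4]
width: 8.3
```

```bash
python3 - <<'E'
from h import *
from plant import eyes
o,c=wcap("w28");print(o["t"],o["ee_pos"],o["force"],o["ft_torque"],o["width"])
c=eyes.capture("scene");cv2.imwrite("pics/s28.png",c["color"][:,:,::-1])
c=eyes.capture("top");cv2.imwrite("pics/t28.png",c["color"][:,:,::-1])
E
```

```text
31.65 [ 6.32845593e+02 -6.25191817e-01  1.69515710e+02] [ 0.15413071 -0.56566839 -2.39962107] [-0.15122305 -0.09463229  0.00267612] 8.333021355146066
```

View pics/s28.png

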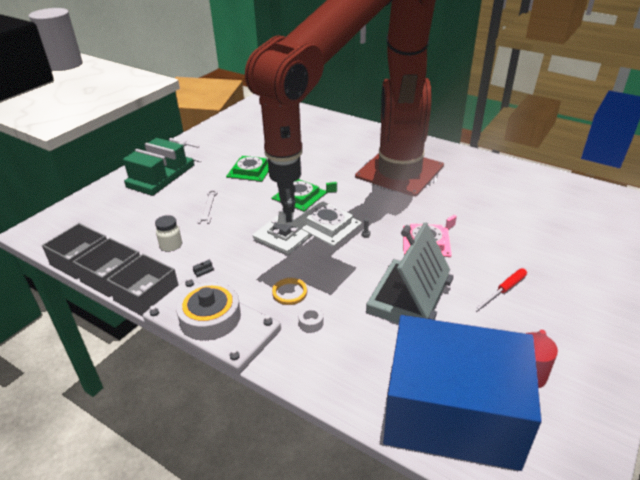

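View pics/t28.png

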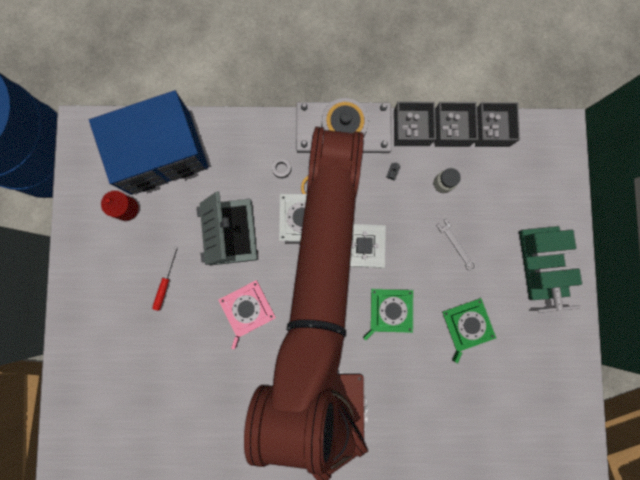

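View pics/w28.png

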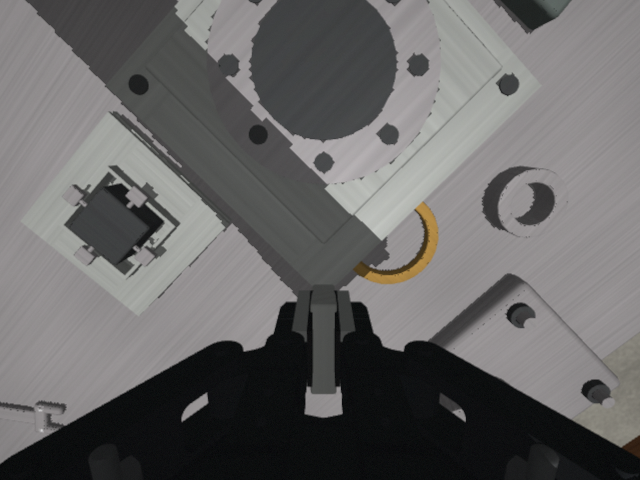

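Call:
{"name": "step_arm", "arguments": {
  "series": [
    [0,0,0,0],
    [0,0,0,0],
    [0,0,0,0],
    [0,0,0,0],
    [0,0,0,0]
  ]
}}

```text
t: 32.3
ee_pos: [633.1, 0.7, 169.4]
tool_rot: [2.916, 1.17, 0.0]
force: [-0.8, 0.3, -1.7]
width: 8.0
```

```bash
python3 - <<'E'
from h import *
from plant import eyes,status
o,c=wcap("w29");print(o["t"],o["ee_pos"],o["width"],abs(o["qvel"]).max())
a=cv2.imread("pics/w28.png").astype(int);b=cv2.imread("pics/w29.png").astype(int)
print("wrist change",abs(a-b)[:, :].mean())
# pose of cover in wrist view, same pixels as w26
from scipy.spatial.transform import Rotation as Rt
a_=1/2**.5
import fit2
Xw=np.vstack([fit2.Xw]);zw=np.array([[540,86],[108,83],[323,243],[323,305],[323,393]])
r=lambda p:(wproj(o,c,Xw@fit2.pose(p).as_matrix().T+p[[0,1,5]])-zw).ravel()
s=least_squares(r,[568,68,-1.6,.09,-.09,156]);p=s.x;print("centre",p[[0,1,5]],"tilt",np.degrees(np.arccos(fit2.pose(p).as_matrix()[2,2])),s.fun.round(1))
f=np.array([554.5,218.7]);d=np.array([.105,-.9945]);v=p[:2]-f;print("in front",v@d,"side",v@[d[1],-d[0]])
# second/stand: before/after top view compare
t0=cv2.imread("pics/top0.png");t1=cv2.imread("pics/t28.png")
cv2.imwrite("pics/cmp.png",np.hstack([cv2.resize(x[205:280,330:410],None,fx=5,fy=5,interpolation=cv2.INTER_CUBIC) for x in(t0,t1)]))
E
```

```text
32.3 [633.07023582   0.74298096 169.44201566] 7.953722674917399 0.0023359153615776732
wrist change 2.445123697916667
centre [568.65602393  69.13993913 155.80154032] tilt 7.6141302869073435 [-0.3 -0.4  0.2 -0.2  0.4 -0.1  0.1  0.6 -0.4 -0. ]
in front 150.22386304408536 side 1.6256405910309955
```

View pics/cmp.png

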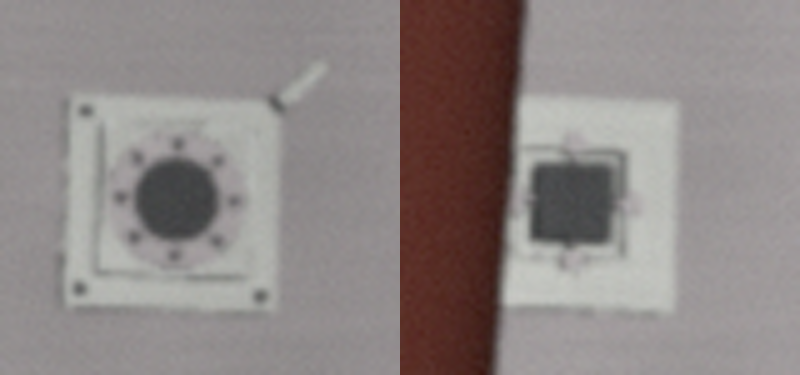

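The second cover still sits where it started; its right edge is at column 280 in both crops. The held cover is 150 mm in front of the lamp, 1.6 mm off the middle line, 156 mm up, tilted 7.6° and still. Handing in.

```bash
python3 -c "
from plant import robot
print(robot.sign_off())"
```

```text
the job is handed in; nothing more can be done
None
```

I raised the lamp panel to about 60° and let go of it. I then peeled off the top cover by its lug and handed in at about 32 s with it held in front of the lamp. No verdict was reported.

**Last checks**
- **Cover:** its centre is 150 mm in front of the lamp's front edge, 1.6 mm off the middle line and 156 mm above the bench. It is tilted about 7.6° (limit 15°), still, and held with the grip set at 100 N.
- **Panel:** it measured 59.8° while I still held it. After release, the grip bar gave about 60° but the panel's front edge gave 56–58°; both are within the ±8° band.
- **Second cover:** its edges match the first picture to about a pixel.
- **Bystanders:** I did not measure them at the end. None looked moved in the last pictures.

**What went wrong or disagreed**
- **Finger length:** in the wrist camera the fingertips stood about 25–30 mm higher than the stated tool geometry. The first close on the panel grip missed because of this, so I used the camera from then on.
- **First peel:** a 50 N grip kept the lug from turning. The cover came off nearly level, and I could not be sure the far corner had stayed down.
- **Resetting the cover:** I put it back on the stack and pressed it with shut fingers. It jammed askew and the wrist force reached about 90 N (limit 120 N), so I backed off.
- **Second peel:** I peeled again from that partly seated position with a 20 N grip. A fit to both cameras put the lug corner about 25 mm up with the far corner about 3 mm up, which meets the peel step with about 3 mm to spare at the far corner.

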